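Lift the hot lid off the pan with the lid lifter

ROBOT

A 7-joint arm with a two-finger parallel gripper is mounted at the origin on the work surface. World frame = base frame: x ahead of the robot, y to its left, z up, the work surface at z = 0. Lengths are in m, angles in rad, forces in N, time in s.
With the tool pointing down it reaches from about 0.425 to 0.925 m from the base axis. Payload 6.8 kg.
Tool frame: the origin (TCP) lies midway between the tips of the shut fingers; the grasp point (between the pads) lies 19 mm behind it (bot.pinch_z is the distance from the TCP to the grasp point, in m); x points along the fingers, y is the direction in which the jaws open and shut, and the axes are right-handed (so a half turn about x gives the same grasp; the last joint's range is limited). The gripper opens to 85 mm and grips with 20 to 120 N. Pads are 22 mm wide; open, the fingers measure 114 mm over their backs; the gripper's body (76 mm by 85 mm) begins 54 mm behind the grasp point. The pads swing forward as they close: fully open they stand 13 mm farther back than shut.
Start: joints at [-1.377, 0.477, 0.022, 1.555, -0.011, 1.109, -0.083], TCP at [0.201, 0.645, 0.231] pointing down, gripper open.
Joint ranges: [-2.96, 2.96], [-0.34, 2.1], [-1.41, 1.46], [0.24, 2.44], [-1.37, 4.51], [0.17, 1.92], [-2.96, 2.96]. Speed limits (rad/s): [2.39, 2.39, 3.14, 3.14, 3.14, 3.14, 3.14].

INTERFACE

Orientations are given as a unit quaternion [w, x, y, z].
In Python, from station import bot gives the robot as it stands. The module is installed in compiled form; this text tells all that it offers.
- The arm moves only by the tool step_arm, never from a script. Its argument "plan" is a list of rows, each a list of 6 numbers: the shift along the tool's x, y, z in units of 40 mm (1.0 is 40 mm), then the turn, a rotation vector about the tool's x, y, z in units of 360 degrees (1.0 is 360 degrees). In form: [[dx, dy, dz, ax, ay, az], ...]. A call has 1 to 8 rows; each row shifts and turns the commanded pose from where the row before left it, along the tool's axes as they then stand; what a row does not reach is not made up. A row lasts 1/8 s, in which the tool goes at most 62.5 mm and 10.7 degrees, less where a joint would pass 70% of its speed; a pose out of reach is approached as far as the arm can. A call with a number of a shift or a turn outside -1 to 1 is refused whole. A call with a gripper value outside its range is refused whole. "fingers" is the closure, from -1 (fully open) to 1 (shut), set as the call begins (left out, the last holds). The fingers move at their own pace and stop on an object; "force" is the grip in N (left out, the last holds). Time passes only in rows, so rows that do not move let the fingers close. It gives the time, the measured TCP pose, the force and the opening at its end, in the units of the state.
- bot.get_obs(): the state, without advancing time (a new reading comes with each control period).
- bot.read_camera(name): name is "scene" or "top" or "wrist"; returns (picture, depth): 420x560x3 uint8, red, green, blue; 420x560 float32, m along the optical axis (not along the pixel's ray), 0 where there is no reading.
- bot.camera_model(name): a dict with "mtx" (3x3 intrinsics, pixels), "origin" and "rotation" of the camera in the world; the wrist camera has in their place "T_tool_cam" (4x4, takes a point from camera to tool coordinates, whose origin is the TCP and whose axes are the tool frame's). Camera axes: x right, y up, looking along -z (the intrinsics and any distortion apply to the point x, -y, -z); pixel columns grow to the right and rows downward; lengths in m; the calibration is good to about 2 mm. A picture is of the moment at which its call begins: read the wrist's pose just before it. camera_model takes no time and is no camera call.
- bot.hand_in(): hands the job in, once; it reports no verdict.
The state is a dict: "t": time; "q": joint angles; "joint_vel": joint speeds; "joint_torque": joint torques, N m; "eef_pos": TCP position; "tool_rot": TCP orientation; "contact_force": force on the tool from outside, world axes, zero at the start; "torque": the same for the moment, N m; "gripper_width": opening from 0.0 (shut) to 1.0 (fully open).
Only numpy, scipy, OpenCV 4.12 (cv2) and the standard library are available. Lean on these libraries where they do the work, as an engineer would, in place of code of your own. Each camera call takes 0.05 s, during which the arm holds its last target.

TASK

The pan of eggs on the hotplate is hot: pick up the wooden-handled lid lifter, hook its lip under the folding loop on the lid, lift the lid off level and balanced, and set it down gently in the middle of the round cork trivet. Then unhook the lifter and lay it back down on the open counter. Touch the lid, pan and hotplate only with the lifter, never wrench or press hard on them, and leave the pan and the jar, sugar shaker, saucer and teaspoon where they are.

Things in the scene. Friction and masses are not known exactly. Their poses are not given: they have to be found in the camera images.
- lifter: Loose lid lifter, 0.12 kg, lying flat on the counter. Dark wooden handle 100 mm long, 20 wide, 26 high; from its front end a flat steel blade (16 mm wide, 3 thick) runs straight on 57 mm to an upturned square lip. Origin: underside of the handle at its middle; x along the handle towards the lip, z up out of its top, the way the lip points. It balances about 20 mm ahead of the handle's middle.
- lifter_grip (a point): Centre of the lifter's handle, 13 mm above its underside; axes as the lifter's.
- lifter_hook (a point): Inside corner of blade and lip, mid-width, on the blade's upper face: 104 mm ahead of lifter_grip along x, same height; blade 3 mm thick below it. The lip is 3 mm thick and rises 12.5 mm from here along the lifter's z. Axes as the lifter's. With the blade end pointing 20 to 45 degrees down, the loop sits trapped in this corner and the fingers stay clear above the lid.
- lid: Hot blue enamel lid, loose, 0.19 to 0.31 kg, 188 mm across, rim resting on the pan. Origin: centre of its underside, the bottom of a 6 mm deep, 166 mm wide skirt that sits in the pan with 3 mm play. The domed top is 20 mm above the origin at the middle, 9 mm at the edge. z up; the loop's hinge runs along y: slide the lifter under it along the lid's x axis. It balances under the loop's middle.
- lid_hinge (a point): Middle of the hinge of the lid's folding loop, 24 mm above the lid's origin. The loop is a 7 mm round steel rod, 68 mm wide; its top bar runs along the lid's y, straight for 50 mm, its centre 31 mm from the hinge. The loop swings with slight friction and starts leaning up to 32 degrees towards +x or -x (stops at 34): how far must be seen or felt. Loaded, it stands up. Axes as the lid's.
- pan: Blue enamelled pan, 180 mm across, 80 mm high, about 1 kg, loose on the hotplate, with two small side handles reaching 122 mm from its middle along its y. Origin: centre of its underside.
- hotplate: Fixed grey portable hotplate, 236 x 236 mm, 68 mm high at the ring, with the pan in its middle. Origin: centre of its underside, on the counter.
- trivet: Fixed round cork trivet, 204 mm across, 12 mm thick, flat. Origin: centre of its underside, on the counter. The lid stands on it on its skirt, its origin then 12 mm above the counter.
- jar: Bystander: closed glass jar with silver lid, 84 mm across, 125 mm high. Origin: centre of its underside.
- shaker: Bystander: white plastic sugar shaker, 66 mm across, 122 mm high. Origin: centre of its underside.
- saucer: Bystander: white ceramic saucer, 146 mm across, 18 mm high, at the right. Origin: centre of its underside. Beyond it, nearer the robot, stands a fixed wooden mug tree 360 mm high: keep the arm clear of it.
- teaspoon: Bystander: stainless teaspoon, 135 mm long, lying on the counter. Origin: underside, near its middle.
Mind the look-alikes: they are no part of the job. There is more than one size of the lifter; the job needs the larger.

How it is judged:
On the way, in this order (a step that is already met when the one before it is completed fails the run):
1. the lid hangs from the lifter alone, clear of the pan and level within 14 degrees (z of lid in the frame of pan above 0.095 m and contact force between lifter and lid above 1 N and contact force between lid and pan below 0.1 N and angle between lid's own z axis and vertical below 0.25 rad), for 0.3 s.
2. the lid stands on the trivet, within 25 mm of its middle and flat (horizontal distance between lid and trivet below 0.025 m and z of lid in the frame of trivet between 0.008 and 0.016 m and angle between lid's own z axis and vertical below 0.06 rad and contact force between lid and trivet above 1 N), for 0.2 s.
At the end, for the whole second after the job is handed in: The lid lies flat on the trivet, its middle within 25 mm of the trivet's, at rest; the lifter lies at rest on the counter itself (handle centre below 20 mm), touching neither lid, trivet, pan nor hotplate; the pan stands upright within 20 mm of where it was (all of step 2 and linear speed of each of lid, lifter below 0.02 m/s and height (world z) of lifter_grip below 0.02 m and contact force between lifter and lid below 0.1 N and contact force between lifter and trivet below 0.1 N and contact force between lifter and pan below 0.1 N and contact force between lifter and hotplate below 0.1 N and distance of pan from where it was at the start of the episode below 0.02 m and angle between pan's own z axis and vertical below 0.06 rad).
It fails at once if the lid tips by more than 20 degrees (angle between lid's own z axis and vertical above 0.35 rad).
It fails at once if fingers or arm touch the hot lid, pan or hotplate (contact force between any of the fingers, the arm and lid above 0.5 N or contact force between any of the fingers, the arm and pan above 0.5 N or contact force between any of the fingers, the arm and hotplate above 0.5 N).
It fails at once if the lifter wrenches or presses the lid with more than 20 N, or the pan or hotplate with more than 12 N (contact force between lifter and lid above 20 N or contact force between lifter and pan above 12 N or contact force between lifter and hotplate above 12 N).
It fails at once if the lid is set down on the trivet with more than 20 N (contact force between lid and trivet above 20 N).
It fails at once if the pan, jar, shaker, saucer or teaspoon is shifted by more than 20 mm (distance of any of pan, jar, shaker, saucer, teaspoon from where it was at the start of the episode above 0.02 m).
It also fails if it takes over 72 s, if anything falls off the work surface, if the arm or the gripper's body presses on something with over 40 N, if the wrist force passes 120 N, or if a joint passes its speed limit or range.

## Working session

There is one attempt and no reset: what is moved stays moved. The work goes in short steps, Python scripts to look and compute and a tool call to move; the robot and the scene stay as the last step left them, time stands still between calls to the robot, and variables do not carry over. Pictures are saved under pics/ and viewed, and the job is handed in when it is done.

Besides the shell and the picture viewer there is one more tool, called after "Emit:" as a command line: name --pt "numbers of a row" for each row, then --argument value for the rest. step_arm: Moves the arm, as the interface text tells. Shifts and turns lie within -1 to 1; 1 stands for 40 mm of shift or 360 degrees of turn. Its arguments: {"type":"object","properties":{"plan":{"type":"array"},"fingers":{"type":"number"},"force":{"type":"number"}},"required":["plan"]}

```bash
mkdir -p pics; cat > h.py <<'E'
import numpy as np, cv2
from scipy.spatial.transform import Rotation as R
from station import bot
def pose():
    o=bot.get_obs(); q=o['tool_rot']; return np.array(o['eef_pos']),R.from_quat([q[1],q[2],q[3],q[0]]).as_matrix(),o
def snap(name,fn):
    p,Rm,o=pose()
    img,d=bot.read_camera(name); m=bot.camera_model(name)
    if name=='wrist':
        T=np.array(m['T_tool_cam']); W=np.eye(4); W[:3,:3]=Rm; W[:3,3]=p; T=W@T
    else:
        T=np.eye(4); T[:3,:3]=m['rotation']; T[:3,3]=m['origin']
    K=np.array(m['mtx'])
    v,u=np.mgrid[0:420,0:560]
    x=(u-K[0,2])/K[0,0]*d; y=(v-K[1,2])/K[1,1]*d
    P=np.stack([x,-y,-d],-1)@T[:3,:3].T+T[:3,3]; P[d==0]=np.nan
    cv2.imwrite('pics/'+fn+'.png',img[:,:,::-1]); np.savez('pics/'+fn+'.npz',P=P,img=img,T=T,K=K)
    return img,P,T,K
E
python3 - <<'E'
from h import *
for n in ['scene','top','wrist']:
    img,P,T,K=snap(n,n+'0'); print(n,T.round(3).tolist(),K.round(1).tolist(),[k for k in bot.camera_model(n)])
p,Rm,o=pose(); print(o, Rm.round(3), bot.pinch_z)
E
```

```text
Traceback (most recent call last):
  File "h.py", line 12, in snap
    T=np.eye(4); T[:3,:3]=m['rotation']; T[:3,3]=m['origin']
                 ~^^^^^^^
ValueError: could not broadcast input array from shape (4,) into shape (3,3)
```

```bash
sed -i "s/T\[:3,:3\]=m\['rotation'\]/q=m['rotation']; T[:3,:3]=R.from_quat([q[1],q[2],q[3],q[0]]).as_matrix()/" h.py
python3 - <<'E'
from h import *
for n in ['scene','top','wrist']:
    img,P,T,K=snap(n,n+'0'); print(n,T.round(3).tolist(),K.round(1).tolist(),[k for k in bot.camera_model(n)])
p,Rm,o=pose(); print(o, Rm.round(3), bot.pinch_z)
print(bot.camera_model('top'))
E
```

```text
scene [[-0.753, -0.513, 0.411, 1.138], [0.658, -0.571, 0.491, 0.709], [-0.017, 0.64, 0.768, 1.22], [0.0, 0.0, 0.0, 1.0]] [[472.4, 0.0, 273.1], [0.0, 472.4, 207.5], [0.0, 0.0, 1.0]] ['mtx', 'origin', 'rotation']
top [[0.006, 0.994, -0.105, 0.353], [-1.0, 0.006, 0.002, -0.01], [0.003, 0.105, 0.994, 1.979], [0.0, 0.0, 0.0, 1.0]] [[483.7, 0.0, 282.0], [0.0, 483.7, 220.0], [0.0, 0.0, 1.0]] ['mtx', 'origin', 'rotation']
wrist [[0.297, -0.922, -0.248, 0.138], [0.955, 0.287, 0.079, 0.664], [-0.002, -0.261, 0.965, 0.374], [0.0, 0.0, 0.0, 1.0]] [[363.4, 0.0, 278.7], [0.0, 363.4, 209.0], [0.0, 0.0, 1.0]] ['mtx', 'T_tool_cam']
{'t': 0.2, 'q': array([-1.37709517,  0.4774866 ,  0.02233927,  1.55599958, -0.01149579,
        1.10929536, -0.08309546]), 'joint_vel': array([ 0.00090988, -0.00415559,  0.00089308, -0.00346747,  0.00017067,
        0.00096127, -0.00058413]), 'joint_torque': array([ 4.32020909e-05, -5.96272445e+01,  1.60662174e+00, -2.81177956e+01,
        1.24199103e-02,  7.10917884e-03,  4.01554894e-05]), 'eef_pos': array([0.20052966, 0.64417788, 0.23072677]), 'tool_rot': array([ 0.69903965,  0.10591311,  0.69910624, -0.10666039]), 'contact_force': array([ 0.00987661,  0.32492879, -0.34466501]), 'torque': array([-0.02430577,  0.01312278, -0.04339702]), 'gripper_width': 1.0019572067416165} [[-0.     0.297  0.955]
 [-0.001  0.955 -0.297]
 [-1.    -0.001  0.   ]] 0.0187
{'mtx': array([[483.74972091,   0.        , 282.01993937],
       [  0.        , 483.74972091, 220.02548785],
       [  0.        ,   0.        ,   1.        ]]), 'origin': array([ 0.35269129, -0.01046042,  1.97928142]), 'rotation': array([ 0.70830866,  0.03629796, -0.03816294, -0.70393529])}
```

View pics/scene0.png

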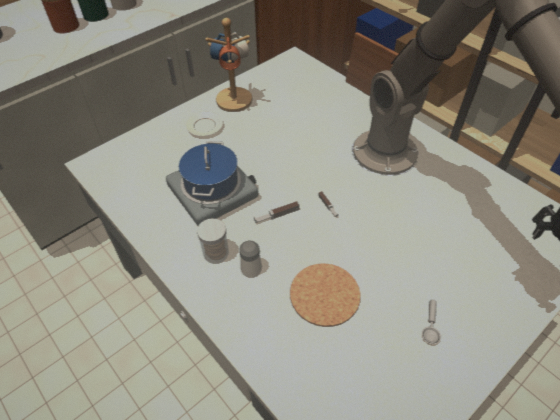

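View pics/top0.png

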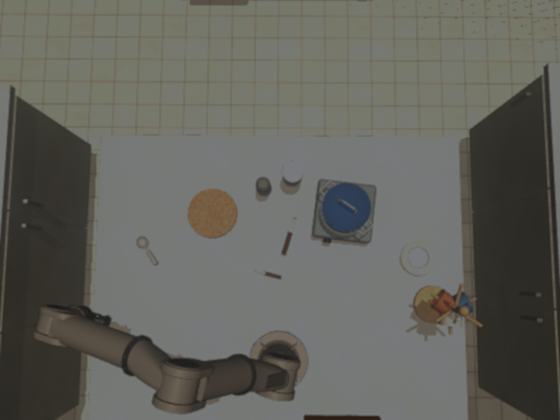

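View pics/wrist0.png

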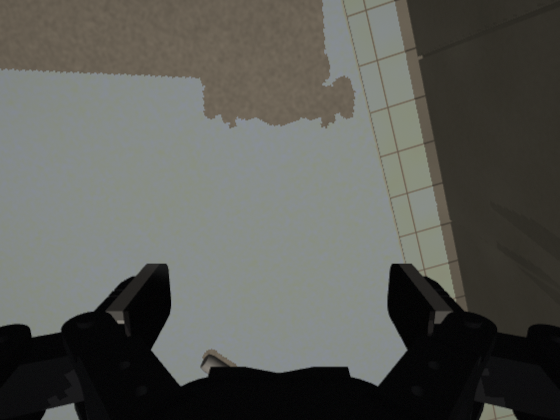

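The larger lifter is near top (288,238), the small look-alike at (270,274). The pan and lid are near (347,208), the trivet at (213,213), the jar at (292,172) and the shaker at (263,186). The spoon is at (147,250) and the saucer at (418,258).

```bash
python3 - <<'E'
from h import *
z=np.load('pics/top0.npz'); P=z['P'];img=z['img']
for n,u,v in [('lift h',288,240),('tip',295,218),('tr',213,213),('loop',347,206),('small',270,274),('jar',292,172),('plate',320,235),('counter',250,250)]:
    print(n,P[v,u].round(4),img[v,u])
hsv=cv2.cvtColor(img,cv2.COLOR_RGB2HSV)
z2=np.load('pics/scene0.npz'); P2=z2['P']; i2=z2['img']
cv2.imwrite('pics/topz.png',cv2.resize(img[150:260,180:400,::-1],None,fx=3.6,fy=3.6,interpolation=cv2.INTER_CUBIC))
cv2.imwrite('pics/scz.png',cv2.resize(i2[120:260,150:350,::-1],None,fx=4,fy=4,interpolation=cv2.INTER_CUBIC))
def circ(P,m,lab):
    c,r=cv2.minEnclosingCircle(P[m][:,:2].astype(np.float32)); print(lab,np.round(c,4),round(r,4),np.nanmedian(P[m],0).round(4),m.sum())
for lab,im,PP in [('top',img,P),('sc',i2,P2)]:
    hs=cv2.cvtColor(im,cv2.COLOR_RGB2HSV)
    m=(hs[...,0]<20)&(hs[...,1]>80)&(PP[...,2]>0.0)&(PP[...,2]<0.03)&(PP[...,1]>0.15)&(PP[...,0]>0.3)
    n,l,st,ce=cv2.connectedComponentsWithStats(m.astype(np.uint8)); k=1+np.argmax(st[1:,4]); circ(PP,l==k,lab+' trivet')
    m=(hs[...,0]>95)&(hs[...,0]<125)&(hs[...,1]>120)&(PP[...,2]>0.15)&(PP[...,2]<0.2)&(PP[...,1]<0)&(PP[...,0]>.3)
    n,l,st,ce=cv2.connectedComponentsWithStats(m.astype(np.uint8)); k=1+np.argmax(st[1:,4]); circ(PP,l==k,lab+' lid')
    m=(PP[...,2]>0.012)&(PP[...,2]<0.035)&(np.abs(PP[...,1]+0.02)<.12)&(PP[...,0]>.35)&(PP[...,0]<.62)&(PP[...,1]>-.1)
    n,l,st,ce=cv2.connectedComponentsWithStats(m.astype(np.uint8)); k=1+np.argmax(st[1:,4]); circ(PP,l==k,lab+' handle')
    (a,b,c)=cv2.minAreaRect(PP[l==k][:,:2].astype(np.float32)); print(a,b,c)
E
```

```text
lift h [ 0.4784 -0.0397  0.0236] [68 52 45]
tip [ 0.5677 -0.0676  0.0271] [94 95 90]
tr [0.5877 0.2675 0.0133] [118  91  64]
loop [ 0.5992 -0.26    0.1671] [50 63 83]
small [0.3411 0.0321 0.0158] [70 53 46]
jar [ 0.7361 -0.0524  0.1301] [119 121 125]
plate [ 0.4964 -0.166   0.0639] [78 80 76]
counter [0.4378 0.1148 0.0048] [118 120 116]
top trivet [0.589  0.2735] 0.1009 [0.5877 0.2719 0.0132] 1811
top lid [ 0.5668 -0.2464] 0.0362 [ 0.5648 -0.2443  0.1635] 115
top handle [ 0.4969 -0.0417] 0.0786 [ 0.4859 -0.0435  0.0259] 161
(0.49632054567337036, -0.04454617202281952) (0.028479542583227158, 0.15683211386203766) 76.93789672851562
sc trivet [0.5926 0.2759] 0.1031 [0.5952 0.2811 0.0123] 3386Traceback (most recent call last):
  File "<stdin>", line 16, in <module>
    return _wrapfunc(a, 'argmax', axis=axis, out=out, **kwds)
    return bound(*args, **kwds)
ValueError: attempt to get argmax of an empty sequence
```

View pics/topz.png

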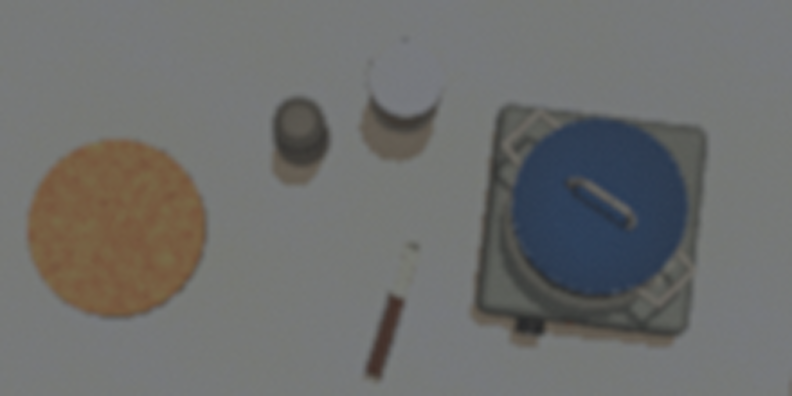

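View pics/scz.png

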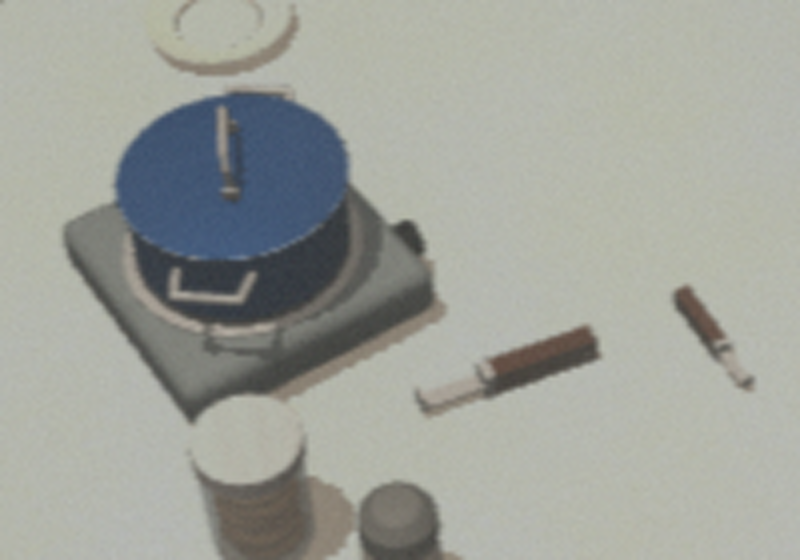

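Emit:
step_arm --pt "-0.3 -0.76 0.65 0 0 0" --pt "-0.3 -0.76 0.65 0 0 0" --pt "-0.3 -0.76 0.65 0 0 0" --pt "-0.3 -0.76 0.65 0 0 0" --pt "-0.3 -0.76 0.65 0 0 0" --pt "-0.3 -0.76 0.65 0 0 0" --pt "-0.3 -0.76 0.65 0 0 0" --pt "-0.3 -0.76 0.65 0 0 0" --fingers -1

```text
t: 1.2
eef_pos: [0.3273, 0.349, 0.3277]
tool_rot: [0.699, 0.106, 0.699, -0.106]
contact_force: [0.5, 1.3, -0.5]
gripper_width: 0.997
```

Emit:
step_arm --pt "-0.1 -0.76 0.65 0 0 0" --pt "-0.1 -0.76 0.65 0 0 0" --pt "-0.1 -0.76 0.65 0 0 0" --pt "-0.1 -0.76 0.65 0 0 0" --pt "-0.1 -0.76 0.65 0 0 0" --pt "-0.1 -0.76 0.65 0 0 0" --pt "-0.1 -0.76 0.65 0 0 0" --pt "-0.1 -0.76 0.65 0 0 0"

```text
t: 2.2
eef_pos: [0.4535, 0.0551, 0.3595]
tool_rot: [0.699, 0.106, 0.699, -0.106]
contact_force: [0.6, -0.2, -0.3]
gripper_width: 1.006
```

```bash
cat >> h.py <<'E'
def go(target,zhead=None,pitch=0.0,Rt=None):
    """tool-frame shift in 40mm units to target; pitch deg: blade-down"""
    p,Rm,o=pose()
    print('t',round(o['t'],2),'pos',p.round(4),'zhead',np.degrees(np.arctan2(Rm[1,2],Rm[0,2])).round(2),'f',o['contact_force'].round(2),'w',round(o['gripper_width'],3),'q',o['q'].round(2))
    print('shift units (current axes)',(Rm.T@(np.array(target)-p)/0.04).round(3))
    if zhead is not None:
        Rt=rot(zhead,pitch)
    if Rt is not None:
        print('turn units',(R.from_matrix(Rm.T@Rt).as_rotvec()/2/np.pi).round(4), 'x',Rm[:,0].round(3),'z',Rm[:,2].round(3))
def rot(zhead,pitch):
    a=np.radians(zhead);b=np.radians(pitch)
    f=np.array([np.cos(a),np.sin(a),0]);u=np.array([0,0,1.])
    z=f*np.cos(b)-u*np.sin(b); x=-u*np.cos(b)-f*np.sin(b)
    return np.stack([x,np.cross(z,x),z],1)
E
python3 - <<'E'
from h import *
go([0.58,-0.24,0.36],-17)
E
```

```text
t 2.2 pos [0.4535 0.0551 0.3595] zhead -17.29 f [ 0.62 -0.2  -0.34] w 1.006 q [-0.74 -0.03  0.48  1.9   0.01  1.27  1.  ]
shift units (current axes) [-0.016 -6.104  5.213]
turn units [-0.0008  0.     -0.0001] x [ 0.  0. -1.] z [ 0.955 -0.297  0.   ]
```

Emit:
step_arm --pt "0 -0.76 0.65 0 0 0" --pt "0 -0.76 0.65 0 0 0" --pt "0 -0.76 0.65 0 0 0" --pt "0 -0.76 0.65 0 0 0" --pt "0 -0.76 0.65 0 0 0" --pt "0 -0.76 0.65 0 0 0" --pt "0 -0.76 0.65 0 0 0" --pt "0 -0.76 0.65 0 0 0"

```text
t: 3.2
eef_pos: [0.58, -0.2385, 0.359]
tool_rot: [0.699, 0.106, 0.699, -0.106]
contact_force: [0.4, 1.3, -0.2]
gripper_width: 0.995
```

```bash
python3 - <<'E'
from h import *
go([0.58,-0.24,0.36],-17)
img,P,T,K=snap('wrist','w1')
print(T.round(3))
E
```

```text
t 3.2 pos [ 0.58   -0.2385  0.359 ] zhead -17.26 f [ 0.4   1.32 -0.24] w 0.995 q [-0.25  0.37  0.74  1.55 -0.25  1.33  1.79]
shift units (current axes) [-0.024 -0.036  0.01 ]
turn units [-0.0007 -0.     -0.    ] x [-0.  0. -1.] z [ 0.955 -0.297 -0.   ]
[[ 0.297 -0.922 -0.248  0.518]
 [ 0.955  0.286  0.078 -0.219]
 [-0.    -0.26   0.966  0.502]
 [ 0.     0.     0.     1.   ]]
```

View pics/w1.png

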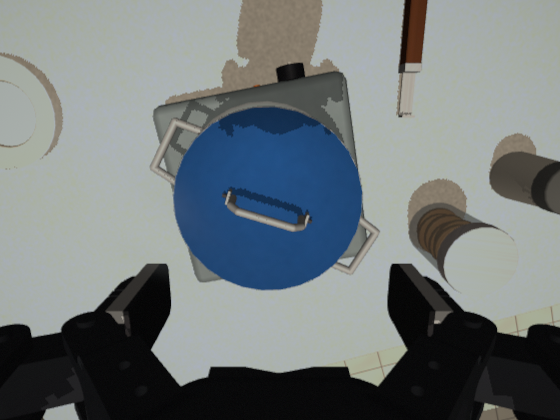

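The lid fills about (175–362, 105–290). The loop's feet are at (229,197) and (308,217), and the bar runs (235,212)–(297,228). The lifter blade tip is at (403,115).

```bash
python3 - <<'E'
from h import *
z=np.load('pics/w1.npz'); P=z['P'];img=z['img']
hsv=cv2.cvtColor(img,cv2.COLOR_RGB2HSV)
box=np.zeros((420,560),bool); box[90:300,165:370]=1
blue=(hsv[...,0]>95)&(hsv[...,0]<130)&(hsv[...,1]>110)&box
m=blue&(P[...,2]>0.15)
rim=P[m]; 
# lid outline: circle fit on extreme pts
c,r=cv2.minEnclosingCircle(rim[:,:2].astype(np.float32)); print('lid enc',c,r, 'z pct',np.percentile(rim[:,2],[1,50,99]))
h=cv2.convexHull(rim[:,:2].astype(np.float32))[:,0]; A=np.c_[2*h,np.ones(len(h))]; s=np.linalg.lstsq(A,(h**2).sum(1),rcond=None)[0]; print('fit',s[:2],np.sqrt(s[2]+s[0]**2+s[1]**2))
loop=box&~blue&(P[...,2]>0.163)&(hsv[...,1]<90)
n,l,st,ce=cv2.connectedComponentsWithStats(loop.astype(np.uint8)); print(st[1:])
k=1+np.argmax(st[1:,4]); Q=P[l==k]; print(len(Q),'z',np.percentile(Q[:,2],[1,10,50,90,99]))
bar=Q[Q[:,2]>np.percentile(Q[:,2],99)-0.012]; print(len(bar))
mu=bar.mean(0); U,S,V=np.linalg.svd(bar[:,:2]-mu[:2]); d=V[0]; print('bar mean',mu,'dir heading',np.degrees(np.arctan2(d[1],d[0])),'perp',np.degrees(np.arctan2(-d[0],d[1])))
# along/perp coordinates of all loop pts rel lid centre fit
d=d*np.sign(d[1]); f=np.array([d[1],-d[0]])
al=(Q[:,:2]-s[:2])@d; fw=(Q[:,:2]-s[:2])@f
print('extent along',al.min(),al.max(),'mid',(al.min()+al.max())/2)
o=np.argsort(al)
for lo in np.arange(-.04,.04,.005):
    t=(al>=lo)&(al<lo+.005)
    if t.sum()>2: print(round(lo*1e3),t.sum(),(np.median(fw[t])*1e3).round(1),(fw[t].min()*1e3).round(1),(fw[t].max()*1e3).round(1),'z',(np.percentile(Q[t,2],[5,50,95])*1e3).round(1))
# lifter
m=(P[...,2]>0.0075)&(P[...,2]<0.05)&(P[...,0]>.35)&(P[...,0]<.62)&(P[...,1]>-.12)&(P[...,1]<.06)
n,l,st,ce=cv2.connectedComponentsWithStats(m.astype(np.uint8)); print(st[1:][st[1:,4]>50])
E
```

```text
lid enc (0.599847674369812, -0.25617238879203796) 0.09384863823652267 z pct [0.15169656 0.15919051 0.16361485]
fit [ 0.59978195 -0.25622902] 0.0933041794982857
[[222 189  90  42 823]
 [165 263   6  37 158]]
823 z [0.16417218 0.1720694  0.19945353 0.20144745 0.20231796]
586
bar mean [ 0.5997467  -0.25767183  0.19946519] dir heading 55.36720928055908 perp -34.63279071944092
extent along -0.044338320208272074 0.04396689247621247 mid -0.0001857138660298005
-40 68 -1.9 -7.4 5.9 z [168.2 173.  190.9]
-35 78 -1.7 -3.8 4.1 z [172.4 191.1 196.4]
-30 43 0.2 -1.8 4.4 z [195.8 199.4 201.8]
-25 44 0.9 -2.0 4.7 z [199.4 200.6 201.9]
-20 42 0.9 -2.0 4.3 z [199.  200.7 201.9]
-15 43 0.9 -1.9 4.7 z [199.  200.7 201.9]
-10 44 0.6 -1.8 15.8 z [198.6 201.  202. ]
-5 43 1.1 -1.9 4.7 z [199.5 200.8 201.7]
0 44 0.9 -2.0 15.9 z [198.9 200.7 201.9]
5 42 0.7 -1.8 4.4 z [199.  200.9 201.9]
10 45 1.2 -1.8 16.1 z [198.7 200.5 201.9]
15 43 1.0 -1.8 16.0 z [199.2 200.5 202.2]
20 43 1.0 -1.6 16.4 z [197.6 200.6 201.7]
25 45 -0.3 -2.1 16.4 z [181.2 198.1 201.2]
30 72 -2.3 -3.9 2.8 z [170.2 187.2 194.9]
35 51 -2.4 -7.6 4.6 z [166.7 172.5 190.1]
[[ 398    0   29  117 2097]]
```

Emit:
step_arm --pt "0.3 0.78 -0.71 0 0 0" --pt "0.3 0.78 -0.71 0 0 0" --pt "0.3 0.78 -0.71 0 0 0" --pt "0.3 0.78 -0.71 0 0 0" --pt "0.3 0.78 -0.71 0 0 0" --pt "0 0 0 0 0 0"

```text
t: 4.0
eef_pos: [0.4886, -0.0431, 0.2983]
tool_rot: [0.698, 0.105, 0.7, -0.104]
contact_force: [-0.2, -0.3, 0.9]
gripper_width: 1.001
```

```bash
python3 - <<'E'
from h import *
go([0.49,-0.05,0.30],-17)
img,P,T,K=snap('wrist','w2')
hsv=cv2.cvtColor(img,cv2.COLOR_RGB2HSV)
m=(P[...,2]>0.0075)&(P[...,2]<0.05)&(P[...,0]>.37)&(P[...,0]<.62)&(P[...,1]>-.12)&(P[...,1]<.02)
n,l,st,ce=cv2.connectedComponentsWithStats(m.astype(np.uint8)); print(st[1:][st[1:,4]>50])
k=1+np.argmax(st[1:,4]); Q=P[l==k]
H=Q[Q[:,2]>0.022]; r=cv2.minAreaRect(H[:,:2].astype(np.float32)); print('handle top',r,np.percentile(H[:,2],[5,50,95]))
b=cv2.boxPoints(r); print(b)
B=Q[(Q[:,2]<0.022)]; r2=cv2.minAreaRect(Q[:,:2].astype(np.float32)); print('all',r2, cv2.boxPoints(r2)); print('counter z',np.nanmedian(P[100:200,100:180,2]))
E
```

```text
t 4.0 pos [ 0.4886 -0.0431  0.2983] zhead -16.96 f [-0.16 -0.26  0.87] w 1.001 q [-0.65  0.11  0.67  1.93 -0.07  1.13  1.33]
shift units (current axes) [-0.043 -0.156  0.083]
turn units [ 0.0001 -0.0004 -0.0001] x [-0.002  0.002 -1.   ] z [ 0.957 -0.292 -0.003]
[[ 274  108   19  134 2143]]
handle top ((0.49803346395492554, -0.04093686491250992), (0.020022688433527946, 0.15579639375209808), 72.40119934082031) [0.02512172 0.02667737 0.02806918]
[[ 0.4207542  -0.02692713]
 [ 0.56925887 -0.07403217]
 [ 0.57531273 -0.05494659]
 [ 0.42680806 -0.00784156]]
all ((0.49801111221313477, -0.04100727662444115), (0.020170437172055244, 0.15579639375209808), 72.40119934082031) [[ 0.42070952 -0.02706796]
 [ 0.56921417 -0.07417299]
 [ 0.57531273 -0.05494659]
 [ 0.42680806 -0.00784156]]
counter z 0.0008121172175559743
```

View pics/w2.png

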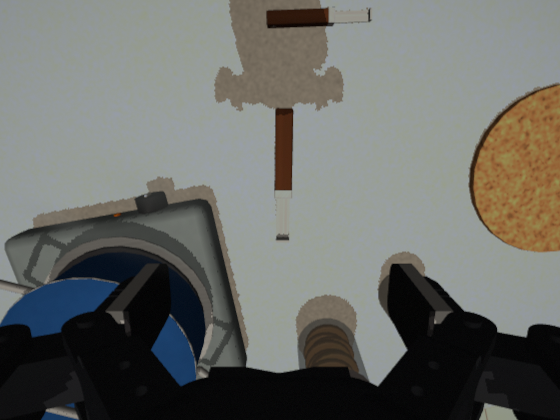

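Emit:
step_arm --pt "0.8 0.03 -0.125 0 0 0" --pt "0.8 0.03 -0.125 0 0 0" --pt "0.8 0.03 -0.125 0 0 0" --pt "0.8 0.03 -0.125 0 0 0" --pt "0.8 0 0 0 0 0" --pt "0.8 0 0 0 0 0" --pt "0.8 0 0 0 0 0" --pt "0.6 0 0 0 0 0" --fingers -1 --force 120

```text
t: 5.05
eef_pos: [0.4733, -0.0374, 0.0502]
tool_rot: [0.699, 0.106, 0.699, -0.107]
contact_force: [-0.1, 1.1, -0.2]
gripper_width: 0.999
```

```bash
python3 - <<'E'
from h import *
go([0.471,-0.0325,0.003],-17.6)
img,P,T,K=snap('wrist','w3')
E
```

```text
t 5.05 pos [ 0.4733 -0.0374  0.0502] zhead -17.38 f [-0.12  1.12 -0.23] w 0.999 q [-0.46  0.47  0.5   2.19 -0.42  0.57  1.62]
shift units (current axes) [ 1.181  0.1   -0.091]
turn units [0.0006 0.0001 0.0002] x [ 0.    -0.001 -1.   ] z [ 0.954 -0.299  0.   ]
```

View pics/w3.png

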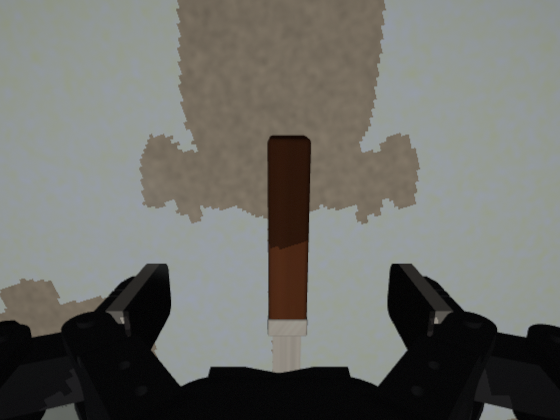

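The handle is centred at u≈288 between the jaws at about u=279, so it needs a 4 mm sideways correction. Then I go down and grip.

Emit:
step_arm --pt "0 0.1 -0.09 0.0005 0 0" --pt "0.4 0 0 0 0 0" --pt "0.4 0 0 0 0 0" --pt "0.3 0 0 0 0 0" --pt "0.08 0 0 0 0 0" --pt "0 0 0 0 0 0"

```text
t: 5.85
eef_pos: [0.4703, -0.0312, 0.0039]
tool_rot: [0.699, 0.107, 0.699, -0.108]
contact_force: [-1.3, -0.7, -0.7]
gripper_width: 1.0
```

Emit:
step_arm --pt "0 0 0 0 0 0" --pt "0 0 0 0 0 0" --pt "0 0 0 0 0 0" --pt "0 0 0 0 0 0" --pt "0 0 0 0 0 0" --pt "0 0 0 0 0 0" --pt "0 0 0 0 0 0" --pt "0 0 0 0 0 0" --fingers 1 --force 120

```text
t: 6.85
eef_pos: [0.4705, -0.031, 0.0047]
tool_rot: [0.699, 0.108, 0.699, -0.107]
contact_force: [-2.7, 1.6, 7.8]
gripper_width: 0.203
```

```bash
python3 - <<'E'
from h import *
go([0.471,-0.0325,0.003],-17.6)
E
```

```text
t 6.85 pos [ 0.4705 -0.031   0.0047] zhead -17.49 f [-2.72  1.62  7.75] w 0.203 q [-0.4   0.55  0.41  2.21 -0.49  0.46  1.67]
shift units (current axes) [ 0.041 -0.033  0.022]
turn units [ 0.0003  0.     -0.0001] x [ 0.     0.001 -1.   ] z [ 0.954 -0.301  0.   ]
```

Emit:
step_arm --pt "-0.4 0 0 0 0 0" --pt "-0.7 0 0 0 0 0" --pt "-0.9 0 0 0 0 0" --pt "-0.9 0 0 0 0 0" --pt "-0.9 0 0 0 0 0" --pt "-0.9 0 0 0 0 0" --pt "-0.9 0 0 0 0 0" --pt "-0.9 0 0 0 0 0"

```text
t: 7.85
eef_pos: [0.4697, -0.0314, 0.2657]
tool_rot: [0.699, 0.108, 0.699, -0.108]
contact_force: [0.1, -0.0, -1.4]
gripper_width: 0.206
```

```bash
python3 - <<'E'
from h import *
go([0.471,-0.0325,0.3],-34.6,30)
img,P,T,K=snap('wrist','w4')
img,P,T,K=snap('scene','s4')
c=img[100:260,230:430,::-1]
cv2.imwrite('pics/s4z.png',cv2.resize(c,None,fx=4,fy=3.7,interpolation=cv2.INTER_CUBIC))
E
```

```text
t 7.85 pos [ 0.4697 -0.0314  0.2657] zhead -17.51 f [ 0.08 -0.04 -1.41] w 0.206 q [-0.72  0.1   0.71  2.02 -0.07  1.05  1.29]
shift units (current axes) [-0.857 -0.016  0.039]
turn units [0.0464 0.0827 0.0124] x [-0.  0. -1.] z [ 0.954 -0.301 -0.   ]
```

View pics/w4.png

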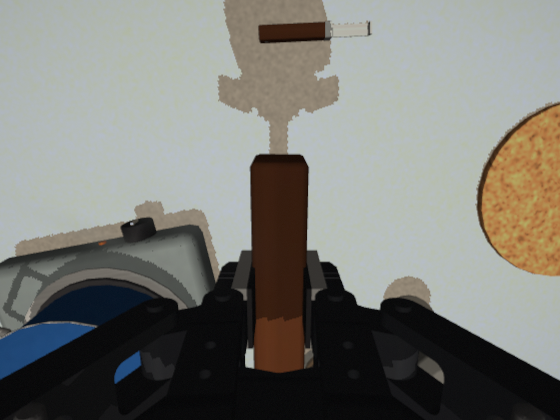

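View pics/s4.png

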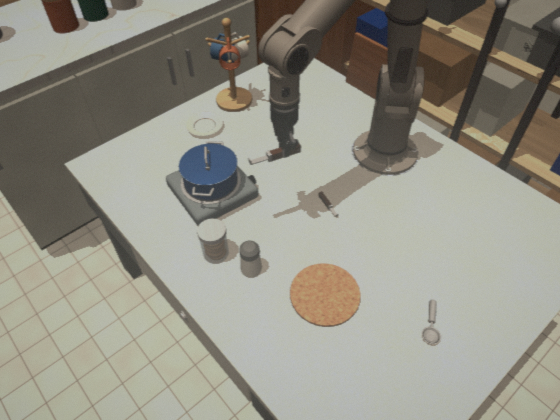

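Lifter is held, handle centred (u≈279), blade visible at (258,158) in the scene view. I'll measure its pose in the hand.

```bash
python3 - <<'E'
from h import *
p,Rm,o=pose()
z=np.load('pics/w4.npz'); P=z['P']
L=(P-p)@Rm
m=np.zeros((420,560),bool); m[150:260,240:320]=1
m&=(np.abs(L[...,1])<.02)&(np.abs(L[...,0])<.06)
Q=L[m]; print(len(Q),'x pct',np.percentile(Q[:,0],[2,50,98]),'y',Q[:,1].min(),Q[:,1].max(),'z min',Q[:,2].min())
t=Q[Q[:,0]<np.percentile(Q[:,0],80)]
A=np.c_[t[:,2],t[:,1],np.ones(len(t))]; s=np.linalg.lstsq(A,t[:,0],rcond=None)[0]; print('top plane x = a z + b y + c',s,'pitch deg',np.degrees(np.arctan(s[0])))
for a in (-.045,-.035,-.025,-.02):
    k=np.abs(Q[:,2]-a)<.003
    if k.sum()>5: print(a,Q[k,1].min(),Q[k,1].max())
z=np.load('pics/s4.npz'); P=z['P']; L=(P-p)@Rm
m=(np.abs(L[...,1])<.03)&(L[...,2]>.04)&(L[...,2]<.13)&(np.abs(L[...,0])<.05)
Q=L[m]; print(len(Q)); 
for a in np.arange(.04,.13,.006):
    k=np.abs(Q[:,2]-a)<.003
    if k.sum()>2: print(a.round(3),k.sum(),'x',np.median(Q[k,0]).round(4),Q[k,0].min().round(4),'y',Q[k,1].min().round(4),Q[k,1].max().round(4))
E
```

```text
6172 x pct [-0.02122724 -0.01988292 -0.00414831] y -0.01591872634138193 0.014772796605418904 z min -0.05195703740757626
top plane x = a z + b y + c [ 0.00285726  0.00537876 -0.02000118] pitch deg 0.1637087166150063
-0.045 -0.0104663907594042 0.009279162460874566
-0.035 -0.01055525102285455 0.009447625091843811
-0.025 -0.010549005363532479 0.009331332664849158
-0.02 -0.010674523221512999 0.009393208702763521
152
0.04 8 x -0.0143 -0.0255 y -0.0025 0.0117
0.046 24 x -0.0207 -0.0267 y -0.0065 0.0161
0.052 29 x -0.0147 -0.0263 y -0.0102 0.0124
0.058 8 x -0.0114 -0.014 y -0.0057 0.0089
0.064 11 x -0.0108 -0.015 y -0.0064 0.0114
0.07 10 x -0.0103 -0.0125 y -0.0083 0.0108
0.076 8 x -0.0113 -0.0138 y -0.0067 0.0097
0.082 10 x -0.0103 -0.0146 y -0.0066 0.0073
0.088 13 x -0.0104 -0.0157 y -0.0062 0.0138
0.094 10 x -0.0099 -0.0122 y -0.0074 0.0108
0.1 6 x -0.01 -0.0156 y -0.0006 0.0104
0.106 15 x -0.0171 -0.0246 y -0.0052 0.0089
```

Emit:
step_arm --pt "-0.5 0 0 0 0 0" --pt "-0.3 0 0 0.0093 0.0165 0.0025" --pt "0 0 0 0.0093 0.0165 0.0025" --pt "0 0 0 0.0093 0.0165 0.0025" --pt "0 0 0 0.0093 0.0165 0.0025" --pt "0 0 0 0.0093 0.0165 0.0025" --pt "0 0 0 0 0 0"

```text
t: 8.82
eef_pos: [0.4702, -0.0321, 0.2945]
tool_rot: [0.477, 0.258, 0.827, -0.151]
contact_force: [0.4, -0.3, -1.1]
gripper_width: 0.205
```

```bash
cat >> h.py <<'E'
HK=np.array([-0.0075,-0.0006,0.1035])
LC=np.array([0.5998,-0.2562]); FH=-34.63
def hook(verb=1):
    p,Rm,o=pose(); w=p+Rm@HK
    f=np.array([np.cos(np.radians(FH)),np.sin(np.radians(FH))]); d=np.array([-f[1],f[0]])
    print('t',round(o['t'],2),'hook',w.round(4),'fwd',((w[:2]-LC)@f).round(4),'lat',((w[:2]-LC)@d).round(4),'F',o['contact_force'].round(2),'w',round(o['gripper_width'],3)); return w
def gohook(fwd,lat,z,head=FH,pitch=30,centre=None):
    """target hook -> print turn and shift units: shift to be applied in CURRENT axes, and in target axes"""
    c=LC if centre is None else centre
    f=np.array([np.cos(np.radians(FH)),np.sin(np.radians(FH))]); d=np.array([-f[1],f[0]])
    w=np.r_[np.array(c)+f*fwd+d*lat,z]; Rt=rot(head,pitch); tp=w-Rt@HK
    go(tp,Rt=Rt); p,Rm,o=pose(); print('shift in target axes',(Rt.T@(tp-p)/.04).round(3),'tcp target',tp.round(4))
E
python3 - <<'E'
from h import *
hook(); gohook(-.07,0,.25)
E
```

```text
t 8.82 hook [ 0.5465 -0.0859  0.2493] fwd -0.1406 lat 0.1098 F [ 0.35 -0.33 -1.14] w 0.205
t 8.82 pos [ 0.4702 -0.0321  0.2945] zhead -34.84 f [ 0.35 -0.33 -1.14] w 0.205 q [-0.45  0.45  0.76  1.72 -0.43  1.63  1.4 ]
shift units (current axes) [-0.894 -2.75   1.528]
turn units [-0.0005  0.      0.0003] x [-0.412  0.283 -0.866] z [ 0.711 -0.495 -0.5  ]
shift in target axes [-0.899 -2.753  1.519] tcp target [ 0.4657 -0.1629  0.2953]
```

Emit:
step_arm --pt "-0.225 -0.69 0.38 0 0 0" --pt "-0.225 -0.69 0.38 0 0 0" --pt "-0.225 -0.69 0.38 0 0 0" --pt "-0.225 -0.69 0.38 0 0 0" --pt "0 0 0 0 0 0"

```text
t: 9.45
eef_pos: [0.4648, -0.1643, 0.2973]
tool_rot: [0.479, 0.258, 0.825, -0.15]
contact_force: [-0.4, 1.0, -0.9]
gripper_width: 0.205
```

```bash
python3 - <<'E'
from h import *
hook(); gohook(-.06,0,.175)
img,P,T,K=snap('scene','s5')
c=img[100:260,130:330,::-1]
cv2.imwrite('pics/s5z.png',cv2.resize(c,None,fx=4,fy=3.7,interpolation=cv2.INTER_CUBIC))
img,P,T,K=snap('top','t5')
cv2.imwrite('pics/t5z.png',cv2.resize(img[150:260,250:400,::-1],None,fx=5,fy=5,interpolation=cv2.INTER_CUBIC))
E
```

```text
t 9.45 hook [ 0.5413 -0.2182  0.2525] fwd -0.0697 lat -0.002 F [-0.35  0.98 -0.95] w 0.205
t 9.45 pos [ 0.4648 -0.1643  0.2973] zhead -34.82 f [-0.35  0.98 -0.95] w 0.205 q [-0.24  0.52  0.79  1.63 -0.37  1.68  1.61]
shift units (current axes) [1.55  0.044 1.171]
turn units [-0.0005  0.0006 -0.0001] x [-0.408  0.283 -0.868] z [ 0.713 -0.496 -0.496]
shift in target axes [1.545 0.042 1.178] tcp target [ 0.4739 -0.1685  0.2203]
```

View pics/s5z.png

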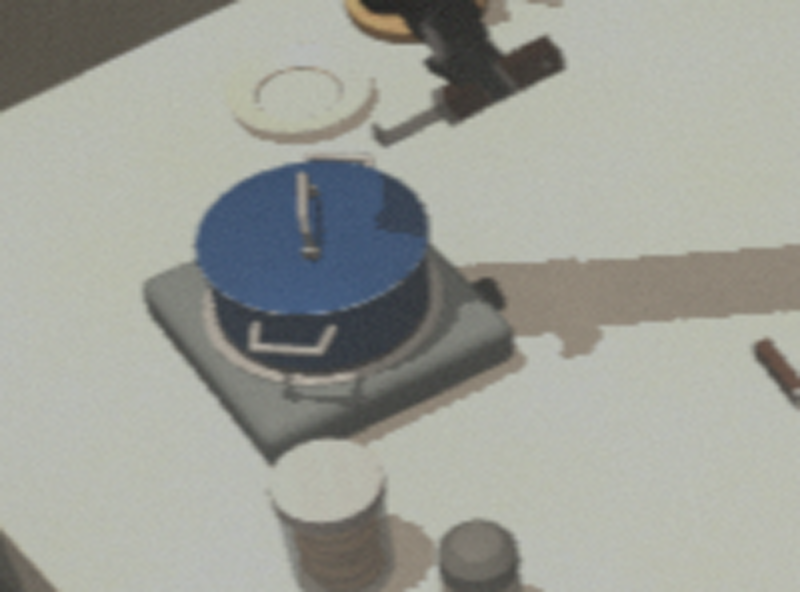

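View pics/t5z.png

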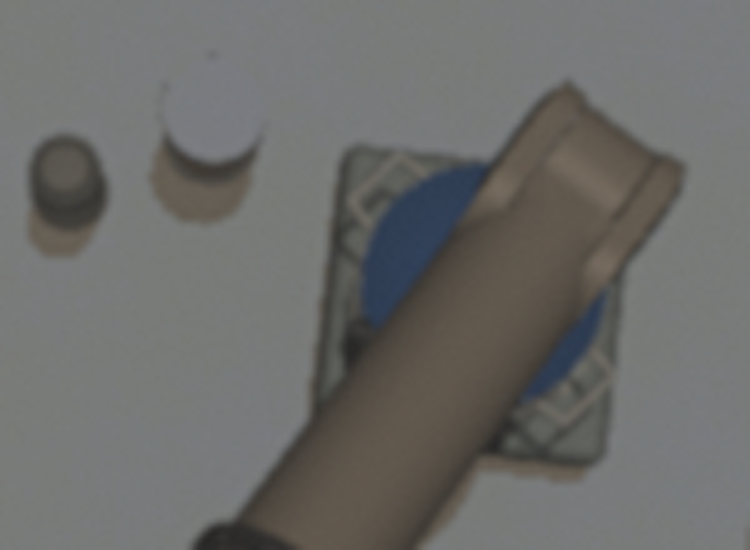

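Emit:
step_arm --pt "0.39 0.02 0.29 0 0 0" --pt "0.39 0.02 0.29 0 0 0" --pt "0.39 0 0.29 0 0 0" --pt "0.39 0 0.29 -0.0005 0.0005 0" --pt "0 0 0 0 0 0"

```text
t: 10.18
eef_pos: [0.4736, -0.1654, 0.2178]
tool_rot: [0.475, 0.257, 0.828, -0.147]
contact_force: [-0.1, -0.2, -0.9]
gripper_width: 0.207
```

```bash
python3 - <<'E'
from h import *
hook(); gohook(.01,0,.175)
img,P,T,K=snap('scene','s6')
c=img[100:260,130:330,::-1]
cv2.imwrite('pics/s6z.png',cv2.resize(c,None,fx=4,fy=3.7,interpolation=cv2.INTER_CUBIC))
p,Rm,o=pose()
w=p+Rm@HK
def proj(w):
    q=T[:3,:3].T@(w-T[:3,3]); return (K[0,0]*q[0]/-q[2]+K[0,2],K[1,1]*-q[1]/-q[2]+K[1,2])
u,v=proj(w); print('hook px zoom',(u-130)*4,(v-100)*3.7)
for a in(-.034,.034):
  d=np.array([-np.sin(np.radians(FH)),np.cos(np.radians(FH))]); u,v=proj(np.r_[LC+a*d,.197]); print((u-130)*4,(v-100)*3.7)
E
```

```text
t 10.18 hook [ 0.5501 -0.2186  0.1721] fwd -0.0623 lat 0.0027 F [-0.08 -0.25 -0.86] w 0.207
t 10.18 pos [ 0.4736 -0.1654  0.2178] zhead -34.44 f [-0.08 -0.25 -0.86] w 0.207 q [-0.2   0.62  0.75  1.68 -0.42  1.56  1.66]
shift units (current axes) [-0.961 -0.064  1.524]
turn units [ 0.0005 -0.0008  0.0002] x [-0.416  0.286 -0.863] z [ 0.712 -0.488 -0.505]
shift in target axes [-0.953 -0.059  1.53 ] tcp target [ 0.5315 -0.2083  0.2203]
hook px zoom 383.6390471731547 209.44712734823855
301.070808942251 166.6493892502705
302.9577336519734 221.87406216387694
```

View pics/s6z.png

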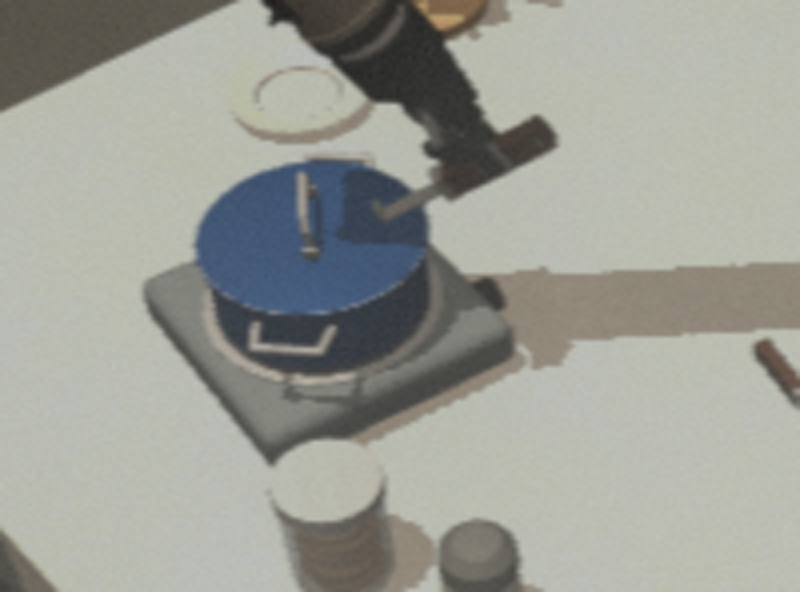

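Emit:
step_arm --pt "-0.14 -0.03 0.23 0 0 0" --pt "-0.14 -0.02 0.23 0 0 0" --pt "-0.14 0 0.23 0 0 0" --pt "-0.14 0 0.23 0 0 0" --pt "-0.13 0 0.2 0 0 0" --pt "0 0 0 0 0 0"

```text
t: 10.98
eef_pos: [0.5169, -0.1977, 0.2209]
tool_rot: [0.477, 0.257, 0.827, -0.147]
contact_force: [-0.9, -0.6, -0.5]
gripper_width: 0.206
```

```bash
python3 - <<'E'
from h import *
hook(); gohook(.012,0,.175)
E
```

```text
t 10.97 hook [ 0.5936 -0.251   0.1755] fwd -0.0081 lat 0.0008 F [-0.85 -0.64 -0.45] w 0.206
t 10.97 pos [ 0.5169 -0.1977  0.2209] zhead -34.41 f [-0.85 -0.64 -0.45] w 0.206 q [-0.13  0.7   0.74  1.54 -0.45  1.63  1.68]
shift units (current axes) [-0.237 -0.012  0.441]
turn units [ 0.0005 -0.0003  0.    ] x [-0.413  0.285 -0.865] z [ 0.714 -0.489 -0.501]
shift in target axes [-0.236 -0.01   0.441] tcp target [ 0.5332 -0.2095  0.2203]
```

Emit:
step_arm --pt "-0.08 0 0.15 0 0 0" --pt "-0.08 0 0.15 0 0 0" --pt "-0.08 0 0.14 0 0 0" --pt "0 0 0 0 0 0" --pt "0 0 0 0 0 0"

```text
t: 11.6
eef_pos: [0.5329, -0.2086, 0.2205]
tool_rot: [0.477, 0.257, 0.828, -0.147]
contact_force: [-0.5, 0.0, -0.5]
gripper_width: 0.205
```

```bash
python3 - <<'E'
from h import *
hook(); gohook(.012,0,.188)
img,P,T,K=snap('scene','s7')
c=img[100:240,140:320,::-1]
cv2.imwrite('pics/s7z.png',cv2.resize(c,None,fx=4.2,fy=4.2,interpolation=cv2.INTER_CUBIC))
E
```

```text
t 11.6 hook [ 0.6096 -0.2618  0.1751] fwd 0.0112 lat 0.001 F [-0.52  0.03 -0.48] w 0.205
t 11.6 pos [ 0.5329 -0.2086  0.2205] zhead -34.39 f [-0.52  0.03 -0.48] w 0.205 q [-0.1   0.73  0.73  1.48 -0.45  1.65  1.68]
shift units (current axes) [-0.284 -0.014 -0.144]
turn units [ 0.0006 -0.0003 -0.    ] x [-0.413  0.285 -0.865] z [ 0.714 -0.489 -0.502]
shift in target axes [-0.285 -0.015 -0.144] tcp target [ 0.5332 -0.2095  0.2333]
```

View pics/s7z.png

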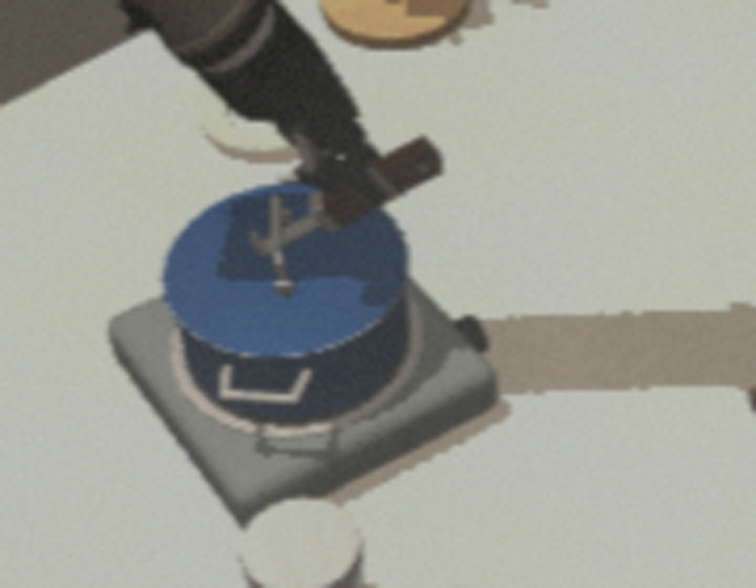

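Emit:
step_arm --pt "-0.087 -0.01 -0.05 0 0 0" --pt "-0.087 0 -0.05 0 0 0" --pt "-0.087 0 -0.05 0 0 0" --pt "-0.087 0 -0.05 0 0 0" --pt "-0.04 0 -0.025 0 0 0" --pt "0 0 0 0 0 0"

```text
t: 12.4
eef_pos: [0.5327, -0.2089, 0.2385]
tool_rot: [0.477, 0.257, 0.828, -0.147]
contact_force: [-0.0, -0.4, -3.8]
gripper_width: 0.204
```

```bash
python3 - <<'E'
from h import *
hook(); gohook(.010,0,.2)
E
```

```text
t 12.4 hook [ 0.6093 -0.2621  0.193 ] fwd 0.0112 lat 0.0006 F [-0.03 -0.42 -3.83] w 0.204
t 12.4 pos [ 0.5327 -0.2089  0.2385] zhead -34.39 f [-0.03 -0.42 -3.83] w 0.204 q [-0.11  0.71  0.74  1.47 -0.45  1.68  1.68]
shift units (current axes) [-0.131 -0.005 -0.113]
turn units [ 0.0006 -0.0003 -0.    ] x [-0.413  0.285 -0.865] z [ 0.714 -0.489 -0.502]
shift in target axes [-0.131 -0.005 -0.112] tcp target [ 0.5315 -0.2083  0.2453]
```

Emit:
step_arm --pt "0.04 0 -0.07 0 0 0" --pt "0.04 0 -0.07 0 0 0" --pt "0.04 0 -0.07 0 0 0" --pt "0 0 0 0 0 0"

```text
t: 12.9
eef_pos: [0.5246, -0.2032, 0.2386]
tool_rot: [0.477, 0.257, 0.828, -0.147]
contact_force: [0.3, -0.6, -4.8]
gripper_width: 0.207
```

```bash
python3 - <<'E'
from h import *
hook(); gohook(.0013,0,.2)
img,P,T,K=snap('scene','s8')
c=img[100:240,140:320,::-1]
cv2.imwrite('pics/s8z.png',cv2.resize(c,None,fx=4.2,fy=4.2,interpolation=cv2.INTER_CUBIC))
E
```

```text
t 12.9 hook [ 0.6013 -0.2564  0.1932] fwd 0.0013 lat 0.0007 F [ 0.29 -0.57 -4.84] w 0.207
t 12.9 pos [ 0.5246 -0.2032  0.2386] zhead -34.38 f [ 0.29 -0.57 -4.84] w 0.207 q [-0.12  0.7   0.74  1.5  -0.44  1.67  1.68]
shift units (current axes) [-0.142 -0.007 -0.086]
turn units [ 0.0006 -0.0003 -0.0001] x [-0.413  0.285 -0.865] z [ 0.714 -0.488 -0.502]
shift in target axes [-0.142 -0.007 -0.086] tcp target [ 0.5244 -0.2034  0.2453]
```

View pics/s8z.png

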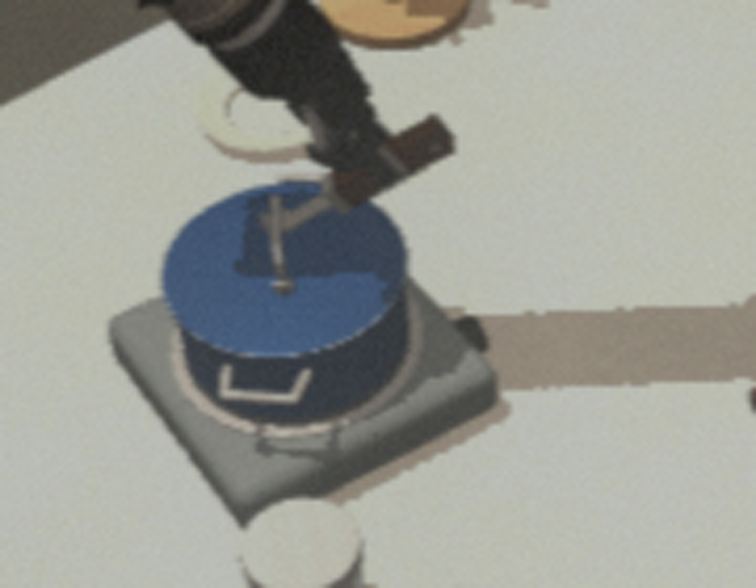

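The bar at (278,230) now sits in the hook corner and the load is about 4 N. Lifting straight up, slowly.

Emit:
step_arm --pt "-0.06 0 -0.035 0 0 0" --pt "-0.087 0 -0.05 0 0 0" --pt "-0.1 0 -0.06 0 0 0" --pt "-0.13 0 -0.075 0 0 0" --pt "-0.13 0 -0.075 0 0 0" --pt "-0.13 0 -0.075 0 0 0" --pt "-0.08 0 -0.045 0 0 0" --pt "0 0 0 0 0 0"

```text
t: 13.95
eef_pos: [0.5249, -0.2036, 0.272]
tool_rot: [0.477, 0.257, 0.827, -0.147]
contact_force: [-0.6, -0.4, -3.6]
gripper_width: 0.202
```

```bash
python3 - <<'E'
from h import *
hook(); gohook(.0013,0,.26)
img,P,T,K=snap('scene','s9')
c=img[80:240,140:320,::-1]
cv2.imwrite('pics/s9z.png',cv2.resize(c,None,fx=4.2,fy=3.7,interpolation=cv2.INTER_CUBIC))
hsv=cv2.cvtColor(img,cv2.COLOR_RGB2HSV)
m=(hsv[...,0]>95)&(hsv[...,0]<130)&(hsv[...,1]>100)&(P[...,2]>.16)&(P[...,0]>.4)
Q=P[m]; A=np.c_[Q[:,:2],np.ones(len(Q))]; s=np.linalg.lstsq(A,Q[:,2],rcond=None)[0]; print(len(Q),'plane tilt deg',np.degrees(np.arctan(s[:2])),np.percentile(Q[:,2],[1,50,99]))
E
```

```text
t 13.95 hook [ 0.6015 -0.2568  0.2266] fwd 0.0018 lat 0.0005 F [-0.57 -0.43 -3.65] w 0.202
t 13.95 pos [ 0.5249 -0.2036  0.272 ] zhead -34.38 f [-0.57 -0.43 -3.65] w 0.202 q [-0.12  0.67  0.76  1.46 -0.43  1.72  1.66]
shift units (current axes) [-0.713 -0.    -0.429]
turn units [ 0.0006 -0.0002 -0.0001] x [-0.412  0.285 -0.865] z [ 0.714 -0.489 -0.501]
shift in target axes [-0.713 -0.002 -0.428] tcp target [ 0.5244 -0.2034  0.3053]
1014 plane tilt deg [-0.46383537 -0.36333952] [0.18390018 0.1919507  0.19890848]
```

View pics/s9z.png

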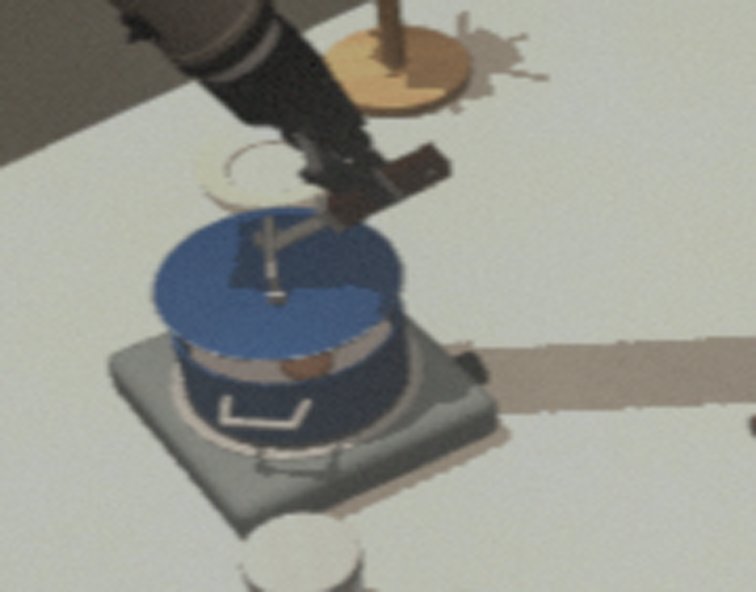

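Lid hangs level (plane tilt about 0.5°) and clear of the pan rim. I'll refine the trivet centre before moving.

```bash
python3 - <<'E'
from h import *
for n in ['w2','w4','s4','t5','scene0','top0','s9']:
    z=np.load(f'pics/{n}.npz'); P=z['P']; img=z['img']; h=cv2.cvtColor(img,cv2.COLOR_RGB2HSV)
    m=(h[...,0]<22)&(h[...,1]>80)&(np.abs(P[...,2]-.012)<.01)&(np.hypot(P[...,0]-.59,P[...,1]-.274)<.13)
    e=m&~cv2.erode(m.astype(np.uint8),np.ones((3,3))).astype(bool)
    vv,uu=np.where(e); k=(vv>3)&(vv<416)&(uu>3)&(uu<556)
    Q=P[vv[k],uu[k],:2]
    if n=='w2' or n=='w4':  Q=cv2.convexHull(Q.astype(np.float32))[:,0]; 
    from scipy.optimize import least_squares
    r=least_squares(lambda s:np.hypot(Q[:,0]-s[0],Q[:,1]-s[1])-.102,[.59,.274],loss='soft_l1',f_scale=.002)
    print(n,len(Q),r.x.round(4),np.sqrt(np.mean(r.fun**2)).round(4), np.median(P[m][:,2]).round(4))
E
```

```text
w2 44 [0.5892 0.2751] 0.0033 0.0124
w4 35 [0.5891 0.2751] 0.0077 0.0125
s4 323 [0.5909 0.2784] 0.0175 0.0123
t5 726 [0.5823 0.2659] 0.0384 0.0128
scene0 324 [0.5941 0.2758] 0.0133 0.0123
top0 809 [0.5964 0.2702] 0.0373 0.013
s9 364 [0.592  0.2763] 0.0217 0.0123
```

Emit:
step_arm --pt "-0.08 0 -0.045 0 0 0" --pt "-0.12 0 -0.07 0 0 0" --pt "-0.12 0 -0.07 0 0 0" --pt "-0.08 0 -0.045 0 0 0" --pt "0.03 0.08 -0.05 0 0 0" --pt "0.06 0.16 -0.1 0 0 0" --pt "0.085 0.24 -0.15 0 0 0" --pt "0.105 0.3 -0.186 0 0 0"

```text
t: 15.0
eef_pos: [0.5239, -0.164, 0.2902]
tool_rot: [0.477, 0.257, 0.828, -0.147]
contact_force: [0.5, -0.0, -4.5]
gripper_width: 0.202
```

Emit:
step_arm --pt "0.129 0.36 -0.223 0 0 0" --pt "0.129 0.36 -0.223 0 0 0" --pt "0.129 0.36 -0.223 0 0 0" --pt "0.129 0.36 -0.223 0 0 0" --pt "0.129 0.36 -0.223 0 0 0" --pt "0.129 0.36 -0.223 0 0 0" --pt "0.129 0.36 -0.223 0 0 0" --pt "0.129 0.36 -0.223 0 0 0"

```text
t: 16.0
eef_pos: [0.5211, -0.0224, 0.2906]
tool_rot: [0.477, 0.257, 0.827, -0.147]
contact_force: [0.3, 0.4, -3.3]
gripper_width: 0.207
```

```bash
python3 - <<'E'
from h import *
hook(); gohook(.0015,0,.24,centre=[.5895,.275])
img,P,T,K=snap('scene','s10')
E
```

```text
t 16.0 hook [ 0.5978 -0.0756  0.2452] fwd -0.1043 lat 0.1475 F [ 0.34  0.38 -3.25] w 0.207
t 16.0 pos [ 0.5211 -0.0224  0.2906] zhead -34.39 f [ 0.34  0.38 -3.25] w 0.207 q [-0.42  0.54  0.74  1.6  -0.49  1.68  1.4 ]
shift units (current axes) [ 2.683  7.119 -4.333]
turn units [ 0.0006 -0.0003 -0.    ] x [-0.413  0.285 -0.865] z [ 0.714 -0.489 -0.502]
shift in target axes [ 2.674  7.104 -4.364] tcp target [0.5142 0.3277 0.2853]
```

View pics/s10.png

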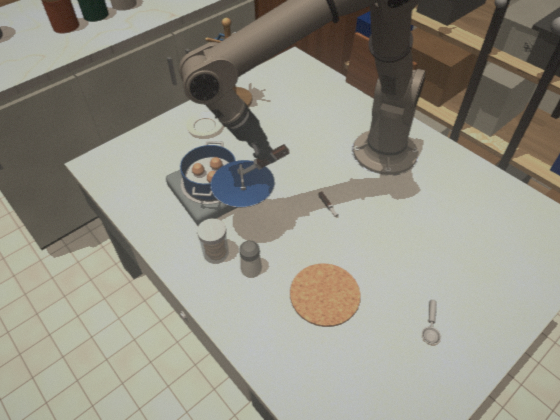

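Emit:
step_arm --pt "0.134 0.36 -0.219 0 0 0" --pt "0.134 0.36 -0.219 0 0 0" --pt "0.134 0.36 -0.219 0 0 0" --pt "0.134 0.36 -0.219 0 0 0" --pt "0.134 0.36 -0.219 0 0 0" --pt "0.134 0.36 -0.219 0 0 0" --pt "0.134 0.36 -0.219 0 0 0" --pt "0.134 0.36 -0.219 0 0 0"

```text
t: 17.05
eef_pos: [0.5186, 0.1191, 0.2889]
tool_rot: [0.477, 0.257, 0.827, -0.147]
contact_force: [-0.5, 0.2, -4.6]
gripper_width: 0.207
```

Emit:
step_arm --pt "0.134 0.36 -0.219 0 0 0" --pt "0.134 0.36 -0.219 0 0 0" --pt "0.134 0.36 -0.219 0 0 0" --pt "0.134 0.36 -0.219 0 0 0" --pt "0.134 0.36 -0.219 0 0 0" --pt "0.12 0.32 -0.195 0 0 0" --pt "0.12 0.32 -0.195 0 0 0" --pt "0.11 0.28 -0.17 0 0 0"

```text
t: 18.05
eef_pos: [0.516, 0.2526, 0.287]
tool_rot: [0.477, 0.257, 0.828, -0.147]
contact_force: [-0.0, 0.0, -4.1]
gripper_width: 0.204
```

```bash
python3 - <<'E'
from h import *
hook(); gohook(.0015,0,.24,centre=[.5895,.275])
E
```

```text
t 18.05 hook [0.5927 0.1994 0.2415] fwd -0.2648 lat 0.3709 F [-0.05  0.   -4.15] w 0.204
t 18.05 pos [0.516  0.2526 0.287 ] zhead -34.38 f [-0.05  0.   -4.15] w 0.204 q [-0.78  0.53  0.66  1.59 -0.65  1.58  0.99]
shift units (current axes) [ 0.591  1.523 -0.927]
turn units [ 0.0006 -0.0003 -0.    ] x [-0.413  0.285 -0.865] z [ 0.714 -0.488 -0.502]
shift in target axes [ 0.589  1.519 -0.934] tcp target [0.5142 0.3277 0.2853]
```

Emit:
step_arm --pt "0.11 0.28 -0.17 0 0 0" --pt "0.11 0.28 -0.17 0 0 0" --pt "0.11 0.28 -0.17 0 0 0" --pt "0.09 0.25 -0.155 0 0 0" --pt "0.08 0.2 -0.125 0 0 0" --pt "0.05 0.13 -0.08 0 0 0" --pt "0.03 0.1 -0.06 0 0 0" --pt "0 0 0 0 0 0"

```text
t: 19.05
eef_pos: [0.5144, 0.3267, 0.2858]
tool_rot: [0.477, 0.257, 0.828, -0.147]
contact_force: [0.6, 0.4, -3.7]
gripper_width: 0.207
```

```bash
python3 - <<'E'
from h import *
hook(); gohook(.0015,0,.08,centre=[.5895,.275])
img,P,T,K=snap('scene','s11')
cv2.imwrite('pics/s11z.png',cv2.resize(img[140:360,200:440,::-1],None,fx=3,fy=2.7,interpolation=cv2.INTER_CUBIC))
hsv=cv2.cvtColor(img,cv2.COLOR_RGB2HSV)
m=(hsv[...,0]>95)&(hsv[...,0]<130)&(hsv[...,1]>100)&(P[...,2]>.16)&(P[...,0]>.4)&(P[...,1]>.1)
Q=P[m]; A=np.c_[Q[:,:2],np.ones(len(Q))]; s=np.linalg.lstsq(A,Q[:,2],rcond=None)[0]; print(len(Q),'tilt',np.degrees(np.arctan(s[:2])))
e=m&~cv2.erode(m.astype(np.uint8),np.ones((3,3))).astype(bool)
H=cv2.convexHull(Q[:,:2].astype(np.float32))[:,0]
from scipy.optimize import least_squares
print(least_squares(lambda s:np.hypot(*(H-s).T)-.094,[.59,.274],loss='soft_l1',f_scale=.002).x)
E
```

```text
t 19.05 hook [0.591  0.2735 0.2403] fwd -0.3083 lat 0.4309 F [ 0.65  0.42 -3.71] w 0.207
t 19.05 pos [0.5144 0.3267 0.2858] zhead -34.37 f [ 0.65  0.42 -3.71] w 0.207 q [-0.86  0.56  0.64  1.54 -0.7   1.56  0.89]
shift units (current axes) [3.479 0.011 1.998]
turn units [ 0.0006 -0.0003 -0.    ] x [-0.413  0.285 -0.865] z [ 0.714 -0.488 -0.502]
shift in target axes [3.483 0.019 1.992] tcp target [0.5142 0.3277 0.1253]
1354 tilt [-3.27146959 -1.5955098 ]
[0.59024781 0.27029331]
```

View pics/s11z.png

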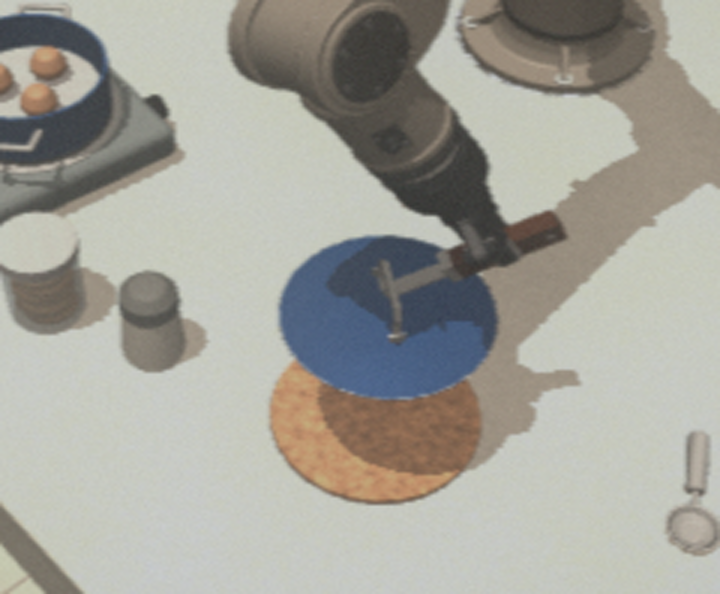

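Emit:
step_arm --pt "0.1 0.04 0.055 0 0 0" --pt "0.2 0.04 0.105 0 0 0" --pt "0.27 0 0.155 0 0 0" --pt "0.27 0 0.155 0 0 0" --pt "0.27 0 0.155 0 0 0" --pt "0.27 0 0.155 0 0 0" --pt "0.27 0 0.155 0 0 0" --pt "0.27 0 0.155 0 0 0"

```text
t: 20.1
eef_pos: [0.5156, 0.3298, 0.1966]
tool_rot: [0.477, 0.257, 0.827, -0.147]
contact_force: [0.1, -0.5, -3.9]
gripper_width: 0.203
```

Emit:
step_arm --pt "0.27 0 0.155 0 0 0" --pt "0.27 0 0.155 0 0 0" --pt "0.27 0 0.155 0 0 0" --pt "0.22 0 0.13 0 0 0" --pt "0.18 0 0.105 0 0 0" --pt "0.14 0 0.08 0 0 0" --pt "0.1 0 0.06 0 0 0" --pt "0 0 0 0 0 0"

```text
t: 21.1
eef_pos: [0.5156, 0.3299, 0.1302]
tool_rot: [0.477, 0.257, 0.828, -0.147]
contact_force: [-0.1, 0.3, -4.2]
gripper_width: 0.207
```

```bash
python3 - <<'E'
from h import *
hook(); gohook(.0015,0,.07,centre=[.5895,.275])
img,P,T,K=snap('scene','s12')
cv2.imwrite('pics/s12z.png',cv2.resize(img[140:360,200:440,::-1],None,fx=3,fy=2.7,interpolation=cv2.INTER_CUBIC))
hsv=cv2.cvtColor(img,cv2.COLOR_RGB2HSV)
m=(hsv[...,0]>95)&(hsv[...,0]<130)&(hsv[...,1]>100)&(P[...,2]>.02)&(P[...,0]>.4)&(P[...,1]>.1)
Q=P[m]; A=np.c_[Q[:,:2],np.ones(len(Q))]; s=np.linalg.lstsq(A,Q[:,2],rcond=None)[0]; print(len(Q),'tilt',np.degrees(np.arctan(s[:2])),np.percentile(Q[:,2],[1,50,99]))
H=cv2.convexHull(Q[:,:2].astype(np.float32))[:,0]
from scipy.optimize import least_squares
print(least_squares(lambda s:np.hypot(*(H-s).T)-.094,[.59,.274],loss='soft_l1',f_scale=.002).x)
E
```

```text
t 21.1 hook [0.5922 0.2767 0.0847] fwd -0.3091 lat 0.4341 F [-0.09  0.27 -4.19] w 0.207
t 21.1 pos [0.5156 0.3299 0.1302] zhead -34.4 f [-0.09  0.27 -4.19] w 0.207 q [-0.82  0.73  0.57  1.65 -0.8   1.35  1.05]
shift units (current axes) [ 0.321 -0.064  0.19 ]
turn units [ 0.0006 -0.0003  0.    ] x [-0.413  0.285 -0.865] z [ 0.714 -0.489 -0.502]
shift in target axes [ 0.322 -0.063  0.19 ] tcp target [0.5142 0.3277 0.1153]
1184 tilt [-2.29912134 -1.21495123] [0.0416859  0.05027397 0.05744331]
[0.58833867 0.27666915]
```

View pics/s12z.png

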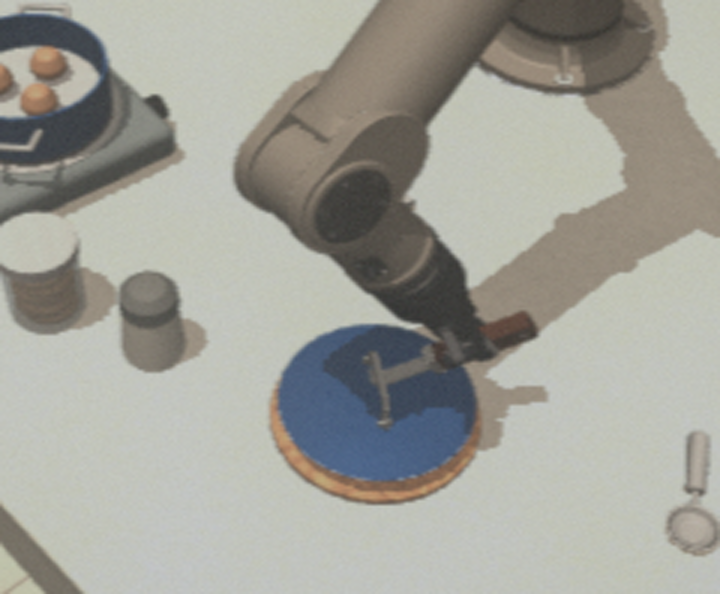

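Emit:
step_arm --pt "0.087 0 0.05 0 0 0" --pt "0.087 0 0.05 0 0 0" --pt "0.087 0 0.05 0 0 0" --pt "0.065 0 0.038 0 0 0" --pt "0.043 0 0.025 0 0 0" --pt "0.043 0 0.025 0 0 0" --pt "0.043 0 0.025 0 0 0" --pt "0.043 0 0.025 0 0 0"

```text
t: 22.15
eef_pos: [0.5158, 0.33, 0.1075]
tool_rot: [0.477, 0.257, 0.827, -0.147]
contact_force: [0.2, 0.0, -0.7]
gripper_width: 0.204
```

```bash
python3 - <<'E'
from h import *
hook()
E
```

```text
t 22.15 hook [0.5924 0.2768 0.062 ] fwd -0.309 lat 0.4344 F [ 0.16  0.01 -0.7 ] w 0.204
```

Emit:
step_arm --pt "0.06 0 0.035 0 0 0" --pt "0.087 0 0.05 0 0 0" --pt "0.087 0 0.05 0 0 0" --pt "0.087 0 0.05 0 0 0" --pt "0.03 0 0.018 0 0 0" --pt "0 0 0 0 0 0"

```text
t: 22.9
eef_pos: [0.5156, 0.3299, 0.0911]
tool_rot: [0.477, 0.257, 0.827, -0.147]
contact_force: [0.8, 0.5, -1.1]
gripper_width: 0.203
```

```bash
python3 - <<'E'
from h import *
hook(); 
img,P,T,K=snap('scene','s13')
cv2.imwrite('pics/s13z.png',cv2.resize(img[220:340,270:410,::-1],None,fx=5.5,fy=5,interpolation=cv2.INTER_CUBIC))
hsv=cv2.cvtColor(img,cv2.COLOR_RGB2HSV)
m=(hsv[...,0]>95)&(hsv[...,0]<130)&(hsv[...,1]>100)&(P[...,2]>.015)&(P[...,0]>.4)&(P[...,1]>.1)
Q=P[m]; A=np.c_[Q[:,:2],np.ones(len(Q))]; s=np.linalg.lstsq(A,Q[:,2],rcond=None)[0]; print(len(Q),'tilt',np.degrees(np.arctan(s[:2])),np.percentile(Q[:,2],[1,50,99]))
E
```

```text
t 22.9 hook [0.5923 0.2767 0.0456] fwd -0.309 lat 0.4342 F [ 0.84  0.55 -1.08] w 0.203
1208 tilt [-1.93543528 -1.12511233] [0.01943248 0.0280787  0.03583772]
```

View pics/s13z.png

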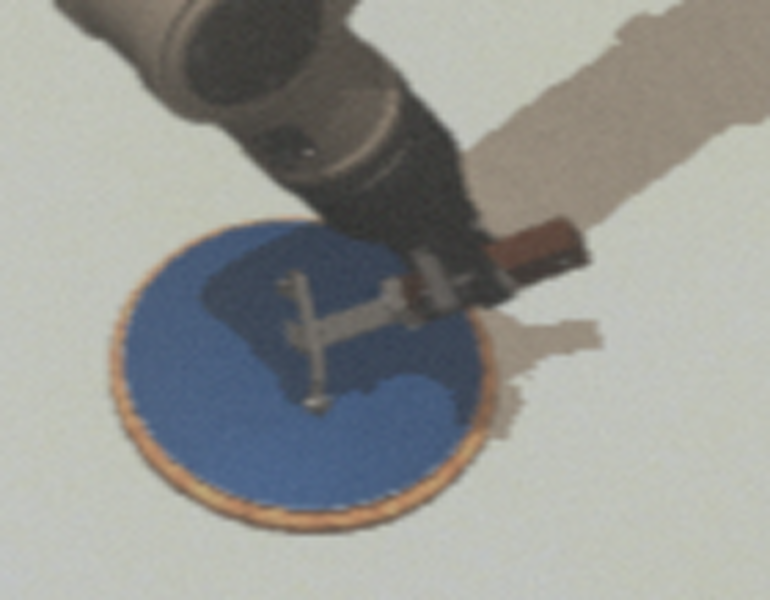

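Emit:
step_arm --pt "0.05 0 0.03 0 0 0" --pt "0 0 0 0 0 0" --pt "0.05 0 -0.087 0 0 0" --pt "0.05 0 -0.087 0 0 0" --pt "0.05 0 -0.087 0 0 0" --pt "0.05 0 -0.087 0 0 0" --pt "0.05 0 -0.087 0 0 0"

```text
t: 23.82
eef_pos: [0.4989, 0.3416, 0.089]
tool_rot: [0.477, 0.257, 0.828, -0.147]
contact_force: [0.2, -0.4, -0.7]
gripper_width: 0.204
```

```bash
python3 - <<'E'
from h import *
hook(); 
img,P,T,K=snap('scene','s14')
cv2.imwrite('pics/s14z.png',cv2.resize(img[220:340,270:410,::-1],None,fx=5.5,fy=5,interpolation=cv2.INTER_CUBIC))
E
```

```text
t 23.82 hook [0.5755 0.2884 0.0435] fwd -0.3295 lat 0.4343 F [ 0.16 -0.38 -0.66] w 0.204
```

View pics/s14z.png

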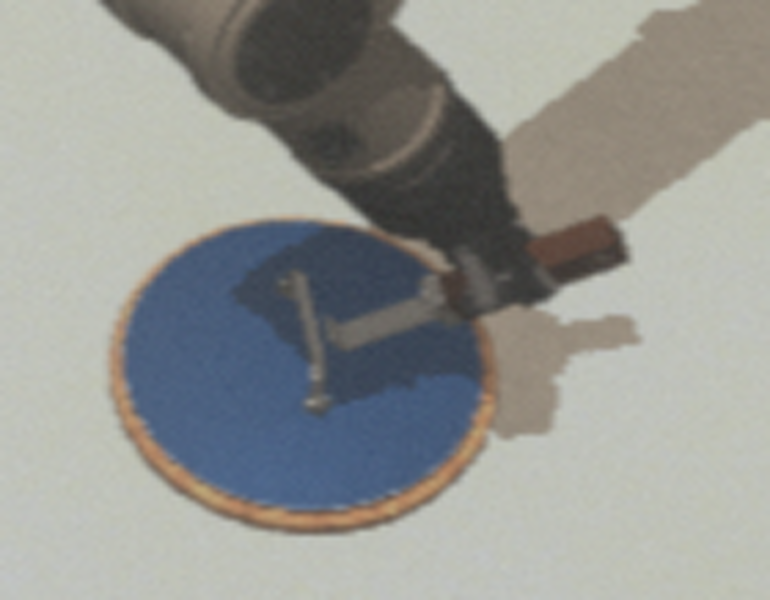

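Emit:
step_arm --pt "0.125 0 -0.217 0 0 0" --pt "0.19 0 -0.325 0 0 0" --pt "0.19 0 -0.325 0 0 0" --pt "0.25 0 -0.433 0 0 0" --pt "-0.2 0 -0.6 0 0 0" --pt "-0.7 0 -0.4 0 0 0" --pt "-0.7 0 -0.4 0 0 0" --pt "-0.5 0 -0.3 0 0 0"

```text
t: 24.88
eef_pos: [0.435, 0.3853, 0.1971]
tool_rot: [0.477, 0.257, 0.828, -0.146]
contact_force: [0.7, 0.1, -0.3]
gripper_width: 0.204
```

```bash
python3 - <<'E'
from h import *
hook(); go([.46,.08,.15],-17.5,0); p,Rm,o=pose(); print((rot(-17.5,0).T@(np.array([.46,.08,.15])-p)/.04).round(3))
E
```

```text
t 24.88 hook [0.5117 0.3322 0.1517] fwd -0.4069 lat 0.4341 F [ 0.72  0.12 -0.32] w 0.204
t 24.88 pos [0.435  0.3853 0.1971] zhead -34.31 f [ 0.72  0.12 -0.32] w 0.204 q [-0.99  0.56  0.59  1.74 -0.77  1.33  0.89]
shift units (current axes) [-1.42  -5.947  4.76 ]
turn units [-0.0458 -0.083  -0.0128] x [-0.412  0.286 -0.865] z [ 0.714 -0.488 -0.502]
[ 1.179 -7.092  2.892]
```

Emit:
step_arm --pt "0 0 0 -0.0092 -0.0166 -0.0026" --pt "0 0 0 -0.0092 -0.0166 -0.0026" --pt "0 0 0 -0.0092 -0.0166 -0.0026" --pt "0 0 0 -0.0092 -0.0166 -0.0026" --pt "0 0 0 -0.0092 -0.0166 -0.0026" --pt "0 0 0 0 0 0"

```text
t: 25.62
eef_pos: [0.4327, 0.3866, 0.1954]
tool_rot: [0.698, 0.105, 0.7, -0.106]
contact_force: [-0.5, 0.4, -0.9]
gripper_width: 0.204
```

Emit:
step_arm --pt "0 -0.4 0.16 0 0 0" --pt "0 -0.9 0.37 0 0 0" --pt "0 -0.95 0.39 0 0 0" --pt "0 -0.95 0.39 0 0 0" --pt "0 -0.95 0.39 0 0 0" --pt "0 -0.95 0.39 0 0 0" --pt "0 -0.95 0.39 0 0 0" --pt "0 -0.95 0.39 0 0 0"

```text
t: 26.62
eef_pos: [0.4609, 0.0792, 0.1962]
tool_rot: [0.698, 0.109, 0.699, -0.109]
contact_force: [1.2, 0.4, -1.9]
gripper_width: 0.206
```

```bash
python3 - <<'E'
from h import *
hook(); go([.46,.08,.02],-17.5,0)
E
```

```text
t 26.62 hook [0.5593 0.047  0.2036] fwd -0.2057 lat 0.2265 F [ 1.17  0.42 -1.94] w 0.206
t 26.62 pos [0.4609 0.0792 0.1962] zhead -17.75 f [ 1.17  0.42 -1.94] w 0.206 q [-1.04  0.23  0.86  2.11 -0.22  0.89  1.21]
shift units (current axes) [ 4.405  0.017 -0.022]
turn units [-0.0007 -0.0002  0.0001] x [-0.002 -0.    -1.   ] z [ 0.952 -0.305 -0.001]
```

Check that the lifter is still parallel in the hand, then lower it.

Emit:
step_arm --pt "0.5 0 0 0 0 0" --pt "0.8 0 0 0 0 0" --pt "0.8 0 0 0 0 0" --pt "0.8 0 0 0 0 0" --pt "0.7 0 0 0 0 0" --pt "0.4 0 0 0 0 0" --pt "0 0 0 0 0 0"

```text
t: 27.5
eef_pos: [0.4607, 0.0813, 0.0357]
tool_rot: [0.698, 0.107, 0.699, -0.109]
contact_force: [-0.3, 0.6, -1.2]
gripper_width: 0.208
```

```bash
python3 - <<'E'
from h import *
go([.46,.08,.0045],-17.5,0)
img,P,T,K=snap('wrist','w5'); p,Rm,o=pose()
L=(P-p)@Rm
m=np.zeros((420,560),bool); m[150:260,240:320]=1
m&=(np.abs(L[...,1])<.02)&(np.abs(L[...,0])<.06)
Q=L[m]; t=Q[Q[:,0]<np.percentile(Q[:,0],80)]
A=np.c_[t[:,2],t[:,1],np.ones(len(t))]; s=np.linalg.lstsq(A,t[:,0],rcond=None)[0]; print(s,np.degrees(np.arctan(s[0])),'min top z',P[m][:,2].max())
E
```

```text
t 27.5 pos [0.4607 0.0813 0.0357] zhead -17.61 f [-0.31  0.62 -1.16] w 0.208 q [-0.79  0.52  0.6   2.22 -0.56  0.55  1.5 ]
shift units (current axes) [ 0.781 -0.033 -0.007]
turn units [-0.0003 -0.0002  0.0004] x [-0.002 -0.002 -1.   ] z [ 0.953 -0.303 -0.002]
[ 0.24740159  0.18523767 -0.00628134] 13.896037461368275 min top z 0.06052487955897361
```

View pics/w5.png

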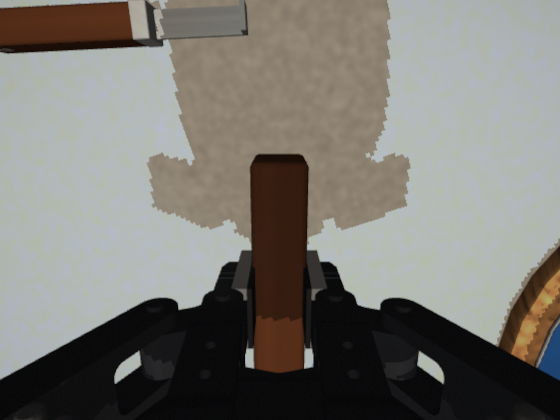

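Emit:
step_arm --pt "0.25 0 0 0 0 0" --pt "0.2 0 0 0 0 0" --pt "0.15 0 0 0 0 0" --pt "0.1 0 0 0 0 0" --pt "0.05 0 0 0 0 0" --pt "0.02 0 0 0 0 0" --pt "0 0 0 0 0 0"

```text
t: 28.42
eef_pos: [0.4612, 0.0827, 0.0054]
tool_rot: [0.699, 0.107, 0.699, -0.108]
contact_force: [-0.3, 0.5, -0.9]
gripper_width: 0.205
```

```bash
python3 - <<'E'
from h import *
go([.46,.08,.0045],-17.5,0)
E
```

```text
t 28.43 pos [0.4612 0.0827 0.0054] zhead -17.45 f [-0.3   0.45 -0.92] w 0.205 q [-0.73  0.58  0.53  2.22 -0.62  0.49  1.55]
shift units (current axes) [ 0.023 -0.075 -0.009]
turn units [0.0001 0.     0.0003] x [-0.    -0.002 -1.   ] z [ 0.954 -0.3    0.   ]
```

Just above contact; lower 1 mm more, open and rise.

Emit:
step_arm --pt "0.025 0 0 0 0 0" --pt "0 0 0 0 0 0" --pt "0 0 0 0 0 0"

```text
t: 28.8
eef_pos: [0.4613, 0.0828, 0.0047]
tool_rot: [0.699, 0.107, 0.699, -0.108]
contact_force: [-1.3, -0.9, 5.4]
gripper_width: 0.207
```

Emit:
step_arm --pt "0 0 0 0 0 0" --pt "0 0 0 0 0 0" --pt "0 0 0 0 0 0" --pt "0 0 0 0 0 0" --pt "0 0 0 0 0 0" --pt "0 0 0 0 0 0" --pt "0 0 0 0 0 0" --pt "0 0 0 0 0 0" --fingers -1

```text
t: 29.8
eef_pos: [0.4611, 0.0828, 0.0043]
tool_rot: [0.699, 0.107, 0.699, -0.108]
contact_force: [-0.5, -0.9, 1.1]
gripper_width: 1.003
```

Emit:
step_arm --pt "-0.2 0 0 0 0 0" --pt "-0.5 0 0 0 0 0" --pt "-0.9 0 0 0 0 0" --pt "-0.9 0 0 0 0 0" --pt "-0.9 0 0 0 0 0" --pt "-0.9 0 0 0 0 0" --pt "-0.5 0 0 0 0 0" --pt "0 0 0 0 0 0"

```text
t: 30.8
eef_pos: [0.462, 0.0834, 0.1977]
tool_rot: [0.7, 0.108, 0.698, -0.107]
contact_force: [-0.4, 0.0, 0.8]
gripper_width: 1.002
```

```bash
python3 - <<'E'
from h import *
go([.46,.08,.2],-17.5,0)
img,P,T,K=snap('wrist','w6')
m=(P[...,2]>0.0075)&(P[...,2]<0.05)&(P[...,0]>.37)&(P[...,0]<.62)&(P[...,1]>-.02)&(P[...,1]<.14)
n,l,st,ce=cv2.connectedComponentsWithStats(m.astype(np.uint8)); k=1+np.argmax(st[1:,4]); Q=P[l==k]
print(cv2.minAreaRect(Q[:,:2].astype(np.float32)),np.percentile(Q[:,2],[5,50,95]))
img,P,T,K=snap('scene','s15')
hsv=cv2.cvtColor(img,cv2.COLOR_RGB2HSV)
m=(hsv[...,0]>95)&(hsv[...,0]<130)&(hsv[...,1]>100)&(P[...,2]>.015)&(P[...,2]<.05)&(P[...,0]>.4)&(P[...,1]>.1)
Q=P[m]; A=np.c_[Q[:,:2],np.ones(len(Q))]; s=np.linalg.lstsq(A,Q[:,2],rcond=None)[0]; print(len(Q),'tilt',np.degrees(np.arctan(s[:2])),np.percentile(Q[:,2],[1,50,99]))
H=cv2.convexHull(Q[:,:2].astype(np.float32))[:,0]
from scipy.optimize import least_squares
print(least_squares(lambda s:np.hypot(*(H-s).T)-.094,[.59,.274],loss='soft_l1',f_scale=.002).x)
img,P,T,K=snap('top','t15')
E
```

```text
t 30.8 pos [0.462  0.0834 0.1977] zhead -17.44 f [-0.41  0.04  0.78] w 1.002 q [-1.07  0.23  0.89  2.11 -0.23  0.89  1.22]
shift units (current axes) [-0.057 -0.097 -0.022]
turn units [ 0.0002  0.0003 -0.0002] x [ 0.002  0.001 -1.   ] z [ 0.954 -0.3    0.002]
((0.48867300152778625, 0.0737958699464798), (0.019997619092464447, 0.15656135976314545), 72.3687515258789) [0.01325879 0.02634017 0.02783556]
1419 tilt [-1.54223121 -2.38772659] [0.02011944 0.02908369 0.03594163]
[0.59358832 0.27307429]
```

View pics/s15.png

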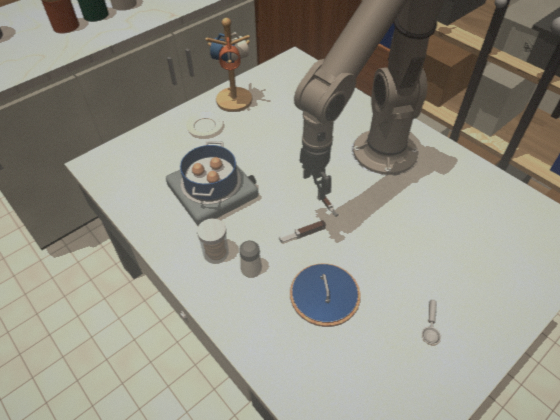

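View pics/w6.png

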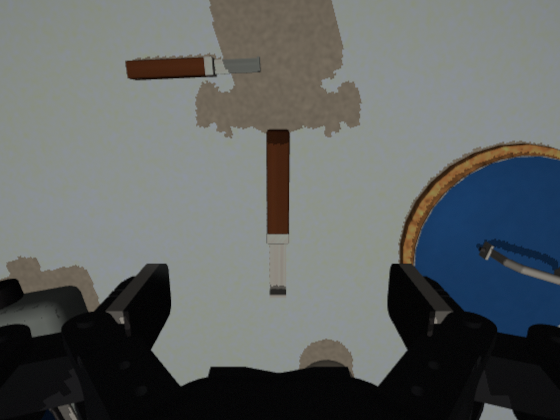

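```bash
python3 - <<'E'
from h import *
for n,lo,hi,c in [('scene0',.145,.17,(.6,-.256)),('s15',.015,.04,(.59,.275)),('t15',.015,.04,(.59,.275)),('top0',.145,.17,(.6,-.256)),('w6',.015,.04,(.59,.275))]:
    z=np.load(f'pics/{n}.npz');P=z['P'];h=cv2.cvtColor(z['img'],cv2.COLOR_RGB2HSV)
    r=np.hypot(P[...,0]-c[0],P[...,1]-c[1])
    m=(h[...,0]>95)&(h[...,0]<130)&(h[...,1]>90)&(P[...,2]>lo)&(P[...,2]<hi)&(r<.085)
    Q=P[m]; A=np.c_[Q[:,:2]-c,(r[m]**2),np.ones(m.sum())]; s=np.linalg.lstsq(A,Q[:,2],rcond=None)[0]
    print(n,m.sum(),np.degrees(s[:2]).round(2),s[2:].round(4))
print(bot.get_obs()['t'])
E
```

```text
scene0 1407 [-0.16  0.27] [-1.0699  0.163 ]
s15 2230 [0.21 0.4 ] [-1.0749  0.0331]
t15 1213 [-0.35 -0.63] [-0.8562  0.0327]
top0 1416 [-0.2  -0.66] [-1.0235  0.1644]
w6 16914 [ 0.33 -0.08] [-1.0598  0.0334]
30.95
```

The lid is flat within about 0.5° and sits centred on the trivet. The lifter lies flat and free on the counter, so I'm handing in.

```bash
python3 -c "
from station import bot
print(bot.hand_in())"
```

```text
the job is handed in; nothing more can be done
None
```

The lid is on the trivet and the lifter is back on the open counter. I handed the job in at about 31 s of the 72 s allowed; the hand-in gives no verdict.

I gripped the larger lifter by its handle and tilted the blade 30° down. The lip went under the nearly upright loop, and I drew it back until the bar sat in the hook corner. The lid lifted straight off, close to level, weighing about 3 to 4 N on the wrist sensor.

**What the last checks showed:**
- **Lid:** it sits about 2 to 4 mm from the trivet's middle and is flat to about 0.5° once the dome's curve is allowed for. A plain plane fit read up to 2.8°; the dome and the loop skew that fit. Top z is 33 mm, as expected for the lid standing on its skirt.
- **Lifter:** it lies flat at about (0.49, 0.07), well clear of the trivet, pan and hotplate.
- **Bystanders:** the pan, jar, shaker, saucer and teaspoon look unmoved in the scene view. I did not measure them.
- **Disagreement:** camera estimates of the trivet centre from the clean fits and the scene camera differed by up to about 5 mm. I aimed at (0.5895, 0.275), from the wrist camera.

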